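# Torque check of two clamp screws on an inclined specimen stage

## Task

Lift the jar away from in front of the specimen stage and stand it upright in the grey tray. Then check that the two clamp screws hold, the left one (as seen from the robot) first and then the right one: turn its sprung torque handle clockwise until the pointer stands at the long mark, 26 degrees round, keep it there for a good second and let it go back to zero; do not go well past the mark, and the screw itself with its dial must not turn. Do not tip the jar, knock the lamp bar over the stage or shift the other things on the desk.

Things in the scene. Friction and masses are not known exactly. Their poses are not given: they have to be found in the camera images.
- stage: Fixed specimen stage: grey plate 180 x 250 x 12 mm (x, y, z), origin under its centre, x away from its front, y to its left. At y = +60 and -60 mm an aluminium block has its face inclined 35 degrees to the front; a clamp screw with dial and winged handle stands square on it (seat centre x = 30, z = 60 mm). A lamp bar hangs over it.
- grip_left (a point): Centre of the left screw's black winged torque handle (y = +60 mm on the stage), on the screw axis. Grip blade 30 mm along this frame's x, 10 mm thick along y (pinch it so), 30 mm tall along z. Under it an 18 mm hub; dial face 28 mm below the point. z: screw axis, out of the seat, leaning 35 degrees from vertical to the stage's front: come in along it. Frame turns with the handle.
- grip_right (a point): Centre of the right screw's black winged torque handle (y = -60 mm on the stage), on the screw axis. Grip blade 30 mm along this frame's x, 10 mm thick along y (pinch it so), 30 mm tall along z. Under it an 18 mm hub; dial face 28 mm below the point. z: screw axis, out of the seat, leaning 35 degrees from vertical to the stage's front: come in along it. Frame turns with the handle.
- handle_left (a joint): Torque reading of the left handle: twist against its screw, rad, + clockwise seen from above; rests at 0. Sprung both ways, 0.6 N m/rad: swings back if let go. White pointer on the handle, ticks on the dial: short at 0, fine at 0.225, long heavy mark at 0.45 rad (26 deg). Within 0.1 rad of the mark is good; over 0.65 is over-torque, near 0.83 the screw slips.
- handle_right (a joint): Torque reading of the right handle: twist against its screw, rad, + clockwise seen from above; rests at 0. Sprung both ways, 0.6 N m/rad: swings back if let go. White pointer on the handle, ticks on the dial: short at 0, fine at 0.225, long heavy mark at 0.45 rad (26 deg). Within 0.1 rad of the mark is good; over 0.65 is over-torque, near 0.83 the screw slips.
- index_left (a point): Zero tick of the left dial, 26 mm from the screw axis. The dial, an aluminium disc 56 mm wide and 6 mm thick, is fixed to the screw, so this point moves only if the screw turns. The dial's start angle differs by up to 0.3 rad either way.
- index_right (a point): Zero tick of the right dial, 26 mm from the screw axis. The dial, an aluminium disc 56 mm wide and 6 mm thick, is fixed to the screw, so this point moves only if the screw turns. The dial's start angle differs by up to 0.3 rad either way.
- lamp: Lamp bar fixed to the stage; origin and axes are the stage's. Bar x 30 to 60, y -125 to 125, z 188 to 214 mm, on 12 mm posts at x = 45, y = +-118. It blocks a hand coming straight down on the handles; leaning 35 degrees along the screw axis, the hand passes in front, the bar's edge about 70 mm from the axis. Do not knock it.
- jar_center (a point): Centre, half-way up, of an upright white jar with grey screw cap, 48 mm in diameter and 115 mm tall, about 0.12 kg, z up. It stands on the front strip of the stage's base plate (12 mm above the desk), in the way of the hand. Take it from above by its upper half, the fingers to its left and right (along the stage's y), as the handles are close behind it.
- jar: The same jar: origin at the centre of its underside.
- tray: Open grey tray fixed to the desk, 130 x 130 mm outside, walls 5 mm thick and 30 mm high, floor 5 mm thick; origin at the centre of its underside. It stands on the left or on the right.
- rack: Bystander: white tube rack block, 60 x 100 x 45 mm, origin under its centre; stands on the side opposite to the tray.
- bottle: Bystander: amber bottle with white cap, 54 mm in diameter, 120 mm tall, beside the stage; origin at the centre of its underside.
- dish: Bystander: pale translucent round dish, 84 mm in diameter, 15 mm high, on the other side of the stage; origin under its centre.
- case: Bystander: pale translucent flat box, 57 x 87 x 22 mm, between robot and stage; origin under its centre.

How it is judged:
By the outcome, as a careful person would: the job done as asked, in the order asked, and still so for the second after the job is handed in, with the robot touching nothing.
It also fails if it takes over 72 s, if anything falls off the work surface, if the arm or the gripper's body presses on something with over 40 N, if the wrist force passes 120 N, or if a joint passes its speed limit or range.

## Robot

A 6-joint arm with a two-finger parallel gripper is mounted at the origin on the work surface. World frame = base frame: x ahead of the robot, y to its left, z up, the work surface at z = 0. Lengths are in m, angles in degrees, forces in N, time in s.
With the tool pointing down it reaches from about 0.35 to 0.875 m from the base axis. Payload 4.2 kg.
Tool frame: the origin (TCP) lies at the very end of the fingers, on their centre line; the grasp point (between the pads) lies behind it (r.grip_point_offset is the z of the grasp point in the tool frame, in m); z points along the fingers, y is the direction in which the jaws open and shut (so a half turn about z gives the same grasp; the last joint's range is limited). The gripper opens to 87 mm and grips with 3 to 60 N. Pads are 19 mm wide; open, the fingers measure 117 mm over their backs; the gripper's body (75 mm by 190 mm) begins 51 mm behind the grasp point.
Start: joints at [-48.839, 22.042, 0.453, 0, -68.411, -14.817], TCP at [0.277, -0.56, 0.223] pointing down, gripper open.
Joint ranges: [-179.83, 179.83], [-69.29, 118.12], [-61.27, 80.66], [-181.25, 117.63], [-171.15, -9.14], [-177.46, 177.46]. Speed limits (degrees/s): [159.86, 159.86, 180, 180, 180, 180].

## Interface

Orientations are given as a 3x3 rotation matrix whose columns are the frame's x, y, z axes.
In Python, from station import r, capture, workorder gives the robot as it stands. The module is installed in compiled form; this text tells all that it offers.
- The arm moves only by the shell command python3 -m crank 'ROWS'. ROWS is JSON, a list of rows, each an object with "delta_rot": the turn, a rotation vector about the tool's x, y, z in rad, a list of three; "linear": the shift along the tool's x, y, z in m, a list of three; "gripper": the opening in per cent of the stroke, from 0 (shut) to 100 (fully open). A call has 1 to 10 rows; each row shifts and turns the commanded pose from where the row before left it, along the tool's axes as they then stand; what a row does not reach is not made up. A row lasts 1/8 s, in which the tool goes at most 62.5 mm and 10.7 degrees, less where a joint would pass 70% of its speed; a pose out of reach is approached as far as the arm can. A call is refused whole if a number of a shift passes 0.0625 or a number of a turn 0.188, either way. A call with a gripper value outside its range is refused whole. The fingers move at their own pace and stop on an object; the grip force is fixed at half the most. Time passes only in rows, so rows that do not move let the fingers close. It gives the time, the measured TCP pose, the force and the opening at its end, in the units of the state.
- r.sense(): the state, without advancing time (a new reading comes with each control period).
- capture(name): name is "scene" or "top" or "wrist"; returns a dict with "img" (480x640x3 uint8, blue, green, red), "fx", "fy", "cx", "cy" (pixels), "world_from_camera" (4x4, takes a point from camera to world coordinates). Camera axes: x right, y down, z forward; pixel columns grow to the right and rows downward; lengths in m; the calibration is good to about 2 mm. The wrist camera is an equidistant fisheye: a pixel r from the principal point sees the ray r / f radians off the axis. A picture is of the moment at which its call begins. There is no depth.
- workorder.finish_job(): hands the job in, once; it reports no verdict.
The state is a dict: "time_s": time; "joints": joint angles; "joint_velocities": joint speeds; "effort": joint torques, N m; "tcp_pos": TCP position; "ee_rot": TCP orientation; "wrist_force": force on the tool from outside, world axes, zero at the start; "moment": the same for the moment, N m; "gripper_width": opening from 0.0 (shut) to 1.0 (fully open).
Only numpy, scipy, OpenCV 4.12 (cv2) and the standard library are available. Lean on these libraries where they do the work, as an engineer would, in place of code of your own. Each camera call takes 0.05 s, during which the arm holds its last target.

## Working session

There is one attempt and no reset: what is moved stays moved. The work goes in short steps, Python scripts to look and compute and a shell command to move; the robot and the scene stay as the last step left them, time stands still between calls to the robot, and variables do not carry over. Pictures are saved under pics/ and viewed, and the job is handed in when it is done.

```bash
mkdir -p pics; ls; python3 - <<'E'
from station import r, capture
import cv2,numpy as np
print(r.sense()); print(r.grip_point_offset)
for n in ["scene","top","wrist"]:
    c=capture(n); cv2.imwrite(f"pics/{n}0.png",c["img"]); print(n,c["fx"],c["fy"],c["cx"],c["cy"]); print(np.round(c["world_from_camera"],4))
E
```

```text
pics
{'time_s': 0.0, 'joints': array([-4.88374442e+01,  2.20936943e+01,  3.80384468e-01, -2.85218729e-02,
       -6.84109170e+01, -1.48190361e+01]), 'joint_velocities': array([-0.02050787, -0.00238503,  0.01478794,  0.03921956, -0.09410019,
       -0.0422986 ]), 'effort': array([-5.77269202e-04, -3.90661633e+01,  1.87407374e+01,  4.21994224e+00,
        1.09812510e-02, -1.83257612e-04]), 'tcp_pos': array([ 0.27712278, -0.55954122,  0.22143404]), 'ee_rot': array([[-8.96231061e-01, -4.43586206e-01, -1.07857724e-03],
       [-4.43587505e-01,  8.96228974e-01,  1.93692577e-03],
       [ 1.07458618e-04,  2.21437643e-03, -9.99997542e-01]]), 'wrist_force': array([ 0.29628994, -0.73371724, -1.35855792]), 'moment': array([0.01148938, 0.015474  , 0.0061366 ]), 'gripper_width': 0.9993029469211511}
-0.0187
scene 457.15375029747526 457.15375029747526 318.40224662684733 238.22269947381676
[[ 0.2449  0.6089 -0.7545  1.214 ]
 [ 0.9695 -0.1616  0.1842 -0.1482]
 [-0.0098 -0.7766 -0.6299  0.6539]
 [ 0.      0.      0.      1.    ]]
top 444.126985616274 444.126985616274 319.7855692350114 233.21475601868096
[[ 0.0212 -0.9885  0.1495  0.3868]
 [-0.9989 -0.027  -0.037   0.0161]
 [ 0.0407 -0.1486 -0.9881  0.9529]
 [ 0.      0.      0.      1.    ]]
wrist 371.64829954431775 371.64829954431775 323.62649303816073 235.60935755084944
[[-0.4434  0.8577  0.2601  0.2037]
 [ 0.8963  0.4237  0.1308 -0.5947]
 [ 0.002   0.2911 -0.9567  0.3841]
 [ 0.      0.      0.      1.    ]]
```

View pics/scene0.png

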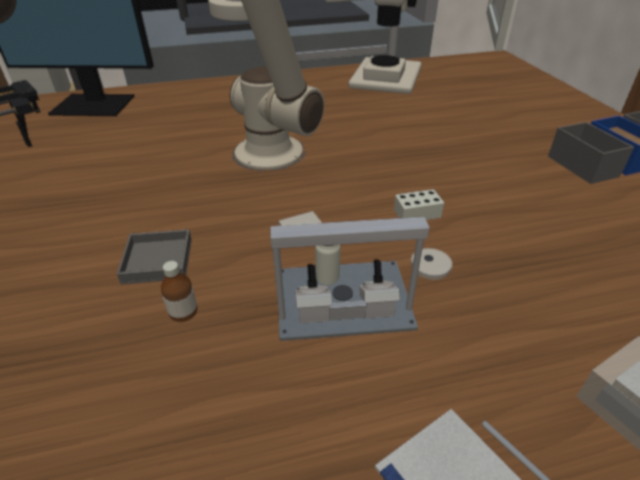

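View pics/top0.png

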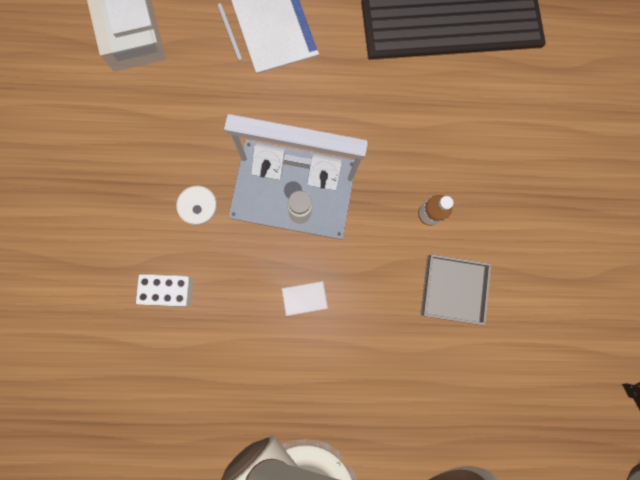

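View pics/wrist0.png

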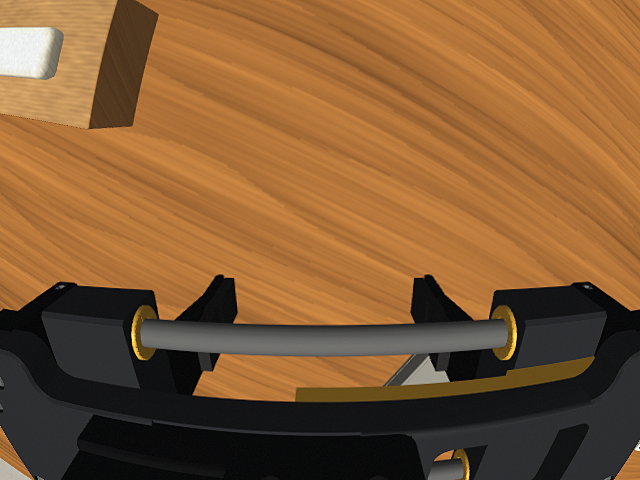

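The top view shows the stage around (295,190), with the jar at (300,207) and the handles at (265,167) and (323,180). The tray is on the right at (457,290), the bottle at (437,208), the dish at (196,205), the rack at (163,290) and the case at (305,298). Next I'll measure them.

```bash
cat > h.py <<'E'
import numpy as np,cv2
from station import r,capture
def ray(c,u,v):
    T=c["world_from_camera"]; d=np.array([(u-c["cx"])/c["fx"],(v-c["cy"])/c["fy"],1.0])
    return T[:3,3],T[:3,:3]@d
def fray(c,u,v):
    T=c["world_from_camera"]; x,y=u-c["cx"],v-c["cy"]; rr=np.hypot(x,y); th=rr/c["fx"]
    d=np.array([np.sin(th)*x/rr,np.sin(th)*y/rr,np.cos(th)]); return T[:3,3],T[:3,:3]@d
def onz(o,d,z): return o+d*(z-o[2])/d[2]
def fproj(c,p):
    T=c["world_from_camera"]; q=T[:3,:3].T@(np.array(p)-T[:3,3]); rr=np.hypot(q[0],q[1]); th=np.arctan2(rr,q[2])
    return np.array([c["cx"],c["cy"]])+c["fx"]*th*q[:2]/rr
def proj(c,p):
    T=c["world_from_camera"]; q=T[:3,:3].T@(np.array(p)-T[:3,3]); return np.array([c["cx"]+c["fx"]*q[0]/q[2],c["cy"]+c["fy"]*q[1]/q[2]])
E
python3 - <<'E'
from h import *
im=cv2.imread("pics/top0.png")
cv2.imwrite("pics/topz.png",cv2.resize(im[100:250,220:380],None,fx=4,fy=4,interpolation=cv2.INTER_CUBIC)[:600,:640])
im2=cv2.imread("pics/scene0.png")
cv2.imwrite("pics/scz.png",cv2.resize(im2[200:350,260:440],None,fx=4,fy=4,interpolation=cv2.INTER_CUBIC))
E
```

```text
(no output)
```

View pics/topz.png

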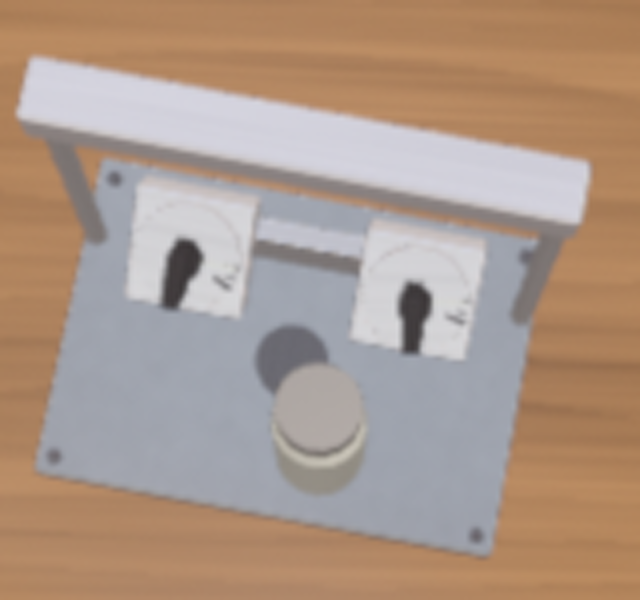

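View pics/scz.png

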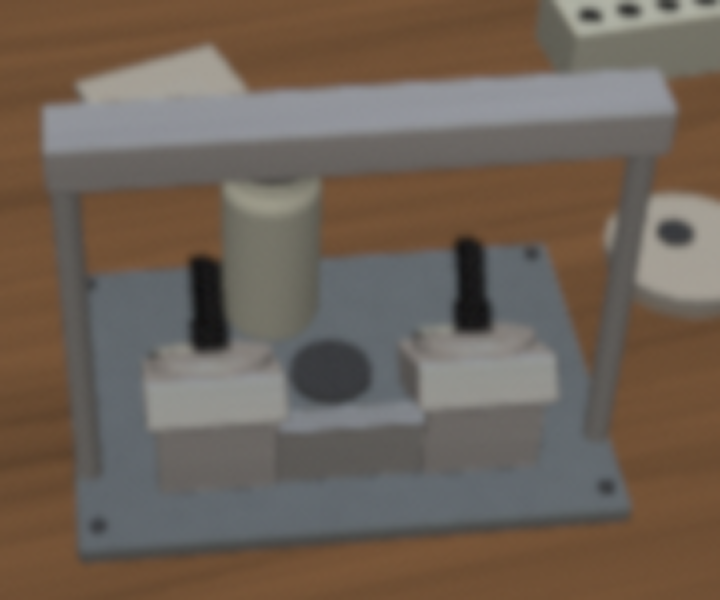

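Corners of the plate in the zoomed top view are front-left (37,471), front-right (491,555) and back-left (102,160). The jar cap centre is at (318,408).

```bash
python3 - <<'E'
from h import *
c=capture("top"); s=capture("scene")
def tz(u,v): return u/4+220-.375,v/4+100-.375
def sz(u,v): return u/4+260-.375,v/4+200-.375
FL=onz(*ray(c,*tz(37,471)),.012);FR=onz(*ray(c,*tz(491,555)),.012);BL=onz(*ray(c,*tz(102,160)),.012)
print(FL,FR,BL,"len",np.linalg.norm(FL-FR),np.linalg.norm(FL-BL))
# scene: plate top corners: FL? scene is from behind: lower-left (82,548)=back right; lower-right (630,514)=back-left; top-right (548,246)=front-left
bR=onz(*ray(s,*sz(82,548)),.012);bL=onz(*ray(s,*sz(628,512)),.012);fL=onz(*ray(s,*sz(548,247)),.012)
print("scene",fL,bR,bL,np.linalg.norm(bL-bR),np.linalg.norm(fL-bL))
yaw=np.arctan2(*( (FL-FR)[[1,0]]))-np.pi/2; yaw2=np.arctan2(*((bL-bR)[[1,0]]))-np.pi/2
print(np.degrees([yaw,yaw2]))
print("centers",(FR+BL)/2,(bR+fL)/2)
print("jar top",onz(*ray(c,*tz(318,408)),.127))
# bystanders, tray
im=c["img"]
for n,u,v,z in [("trayTL",431,257,.03),("TR",490,264,.03),("BR",486,323,.03),("BL",424,316,.03),("bottlecap",446,203,.12),("dish",196,205,.015),("rack",163,290,.045),("case",305,298,.022)]:
    print(n,onz(*ray(c,u,v),z))
E
```

```text
[0.55808624 0.1759513  0.012     ] [ 0.51930708 -0.067909    0.012     ] [0.73271264 0.14944544 0.012     ] len 0.24692442039880902 0.17662656090714257
scene [0.56168345 0.17893749 0.012     ] [ 0.69486863 -0.09317118  0.012     ] [0.73672154 0.14734595 0.012     ] 0.24413143146102476 0.17786612313180164
[-9.03563433 -9.87132013]
centers [0.62600986 0.04076822 0.012     ] [0.62827604 0.04288316 0.012     ]
jar top [0.57133675 0.0256495  0.127     ]
trayTL [ 0.4821733  -0.25413367  0.03      ]
TR [ 0.47048478 -0.37999483  0.03      ]
BR [ 0.34778304 -0.36708049  0.03      ]
BL [ 0.35948719 -0.23751409  0.03      ]
bottlecap [ 0.57880901 -0.25893318  0.12      ]
dish [0.58234341 0.24639267 0.015     ]
rack [0.40069125 0.2935364  0.045     ]
case [0.39103808 0.00896067 0.022     ]
```

```bash
python3 - <<'E'
import cv2
im=cv2.imread("pics/top0.png")
cv2.imwrite("pics/trayz.png",cv2.resize(im[180:340,400:520],None,fx=3.75,fy=3.75,interpolation=cv2.INTER_CUBIC))
E
```

```text
(no output)
```

View pics/trayz.png

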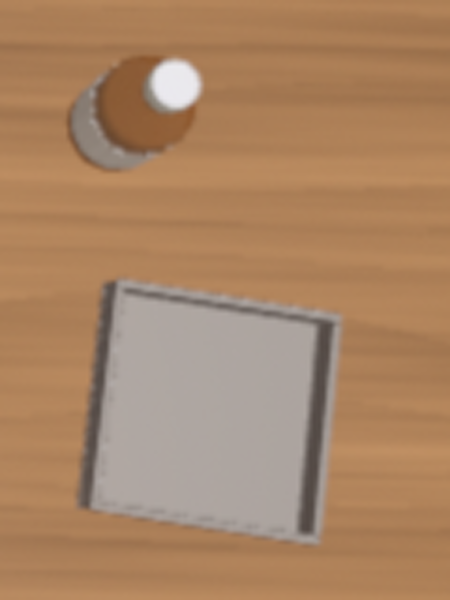

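The tray centre is at about (0.414, -0.31). The stage is at about (0.627, 0.042) with a yaw of about -9.4°, and the jar is at (0.571, 0.026). I'll turn the tool to the stage yaw (+35.7° about tool z) and go above the jar.

```bash
python3 -m crank '[{"delta_rot":[0,0,0.156],"linear":[0,0,0],"gripper":100},{"delta_rot":[0,0,0.156],"linear":[0,0,0],"gripper":100},{"delta_rot":[0,0,0.156],"linear":[0,0,0],"gripper":100},{"delta_rot":[0,0,0.156],"linear":[0,0,0],"gripper":100},{"delta_rot":[0,0,0],"linear":[-0.015,0.048,0],"gripper":100},{"delta_rot":[0,0,0],"linear":[-0.015,0.048,0],"gripper":100},{"delta_rot":[0,0,0],"linear":[-0.015,0.048,0],"gripper":100},{"delta_rot":[0,0,0],"linear":[-0.015,0.048,0],"gripper":100},{"delta_rot":[0,0,0],"linear":[-0.015,0.048,0],"gripper":100},{"delta_rot":[0,0,0],"linear":[-0.015,0.048,0],"gripper":100}]'
python3 -m crank '[{"delta_rot":[0,0,0],"linear":[-0.015,0.048,0],"gripper":100},{"delta_rot":[0,0,0],"linear":[-0.015,0.048,0],"gripper":100},{"delta_rot":[0,0,0],"linear":[-0.015,0.048,0],"gripper":100},{"delta_rot":[0,0,0],"linear":[-0.015,0.048,0],"gripper":100},{"delta_rot":[0,0,0],"linear":[-0.015,0.048,0],"gripper":100},{"delta_rot":[0,0,0],"linear":[-0.015,0.048,0],"gripper":100},{"delta_rot":[0,0,0],"linear":[-0.015,0.048,0],"gripper":100},{"delta_rot":[0,0,0],"linear":[0,0,0],"gripper":100}]'
python3 - <<'E'
from h import *
s=r.sense(); print(s["time_s"],s["tcp_pos"],s["ee_rot"].round(3),s["joints"].round(1))
c=capture("wrist"); cv2.imwrite("pics/w1.png",c["img"])
for p in ([.571,.0256,.127],[.571,.0256,.012]): print(fproj(c,p))
E
```

```text
time_s: 1.5
tcp_pos: [0.4138, -0.2891, 0.2227]
ee_rot: [[-0.987, 0.164, 0.0], [0.164, 0.987, -0.0], [-0.0, -0.0, -1.0]]
wrist_force: [0.4, -1.3, 0.6]
gripper_width: 0.997
time_s: 2.5
tcp_pos: [0.5728, 0.0264, 0.2219]
ee_rot: [[-0.987, 0.16, -0.0], [0.16, 0.987, 0.0], [0.0, 0.0, -1.0]]
wrist_force: [-0.7, -0.2, -0.3]
gripper_width: 1.002
2.5 [0.57283775 0.02638514 0.22188473] [[-0.987  0.16  -0.   ]
 [ 0.16   0.987  0.   ]
 [ 0.     0.    -1.   ]] [  18.8   17.1   -7.    -0.   -65.9 -118. ]
[321.50506425 238.28594941]
[322.08701045 204.84312671]
```

View pics/w1.png

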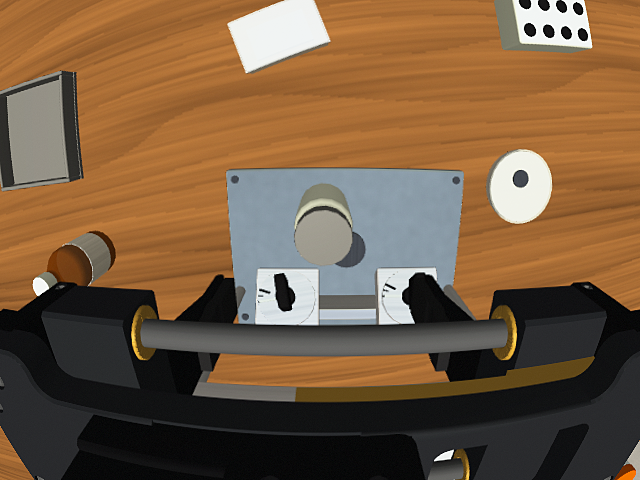

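The cap is centred at (323,235), which agrees with my projection of (321,238). The plate edges are parallel to the image rows, so the yaw is right. The fingers go down on both sides of the jar.

```bash
python3 -m crank '[{"delta_rot":[0,0,0],"linear":[0.0005,0,0.03],"gripper":100},{"delta_rot":[0,0,0],"linear":[0.0005,0,0.03],"gripper":100},{"delta_rot":[0,0,0],"linear":[0,0,0.03],"gripper":100},{"delta_rot":[0,0,0],"linear":[0,0,0.03],"gripper":100},{"delta_rot":[0,0,0],"linear":[0,0,0.025],"gripper":100},{"delta_rot":[0,0,0],"linear":[0,0,0],"gripper":50},{"delta_rot":[0,0,0],"linear":[0,0,0],"gripper":40},{"delta_rot":[0,0,0],"linear":[0,0,0],"gripper":40},{"delta_rot":[0,0,0],"linear":[0,0,0],"gripper":40},{"delta_rot":[0,0,0],"linear":[0,0,0],"gripper":40}]'
python3 - <<'E'
from h import *
c=capture("wrist"); cv2.imwrite("pics/w2.png",c["img"])
c=capture("scene"); cv2.imwrite("pics/s2.png",cv2.resize(c["img"][150:350,200:460],None,fx=2.5,fy=2.5))
E
```

```text
time_s: 3.8
tcp_pos: [0.5712, 0.0241, 0.0782]
ee_rot: [[-0.987, 0.163, 0.002], [0.163, 0.987, 0.0], [-0.001, 0.001, -1.0]]
wrist_force: [-0.5, -0.3, 1.1]
gripper_width: 0.543
```

View pics/s2.png

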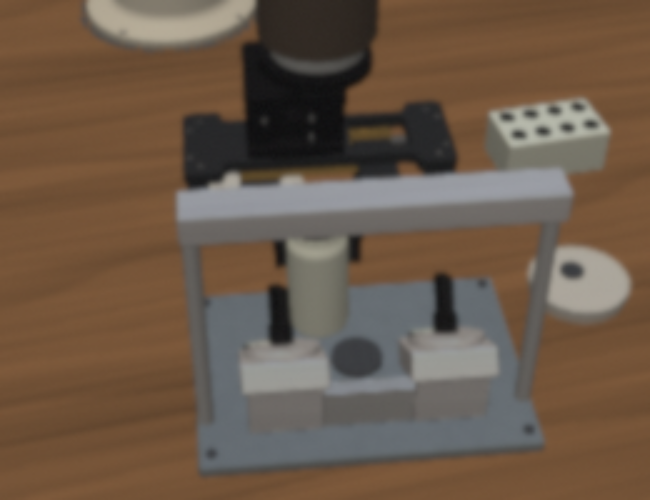

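View pics/w2.png

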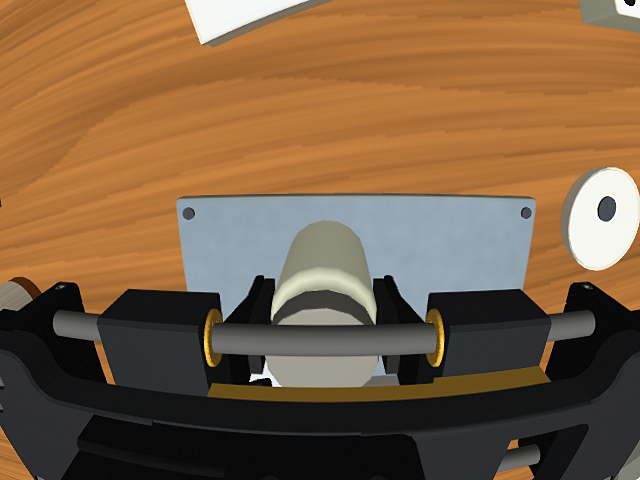

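The fingers are on the jar at an opening of 0.543, or 47 mm, and the jar is upright. Next I lift it.

```bash
python3 -m crank '[{"delta_rot":[0,0,0],"linear":[0,0,0],"gripper":30},{"delta_rot":[0,0,0],"linear":[0,0,-0.005],"gripper":30},{"delta_rot":[0,0,0],"linear":[0,0,-0.015],"gripper":30},{"delta_rot":[0,0,0],"linear":[0,0,-0.025],"gripper":30},{"delta_rot":[0,0,0],"linear":[0,0,-0.025],"gripper":30},{"delta_rot":[0,0,0],"linear":[0,0,-0.01],"gripper":30}]'
python3 -m crank '[{"delta_rot":[0,0,0],"linear":[0.0052,-0.016,0],"gripper":30},{"delta_rot":[0,0,0],"linear":[0.01,-0.035,0],"gripper":30},{"delta_rot":[0,0,0],"linear":[0.01,-0.035,0],"gripper":30},{"delta_rot":[0,0,0],"linear":[0.01,-0.037,0],"gripper":30},{"delta_rot":[0,0,0],"linear":[0.01,-0.037,0],"gripper":30},{"delta_rot":[0,0,0],"linear":[0.01,-0.037,0],"gripper":30},{"delta_rot":[0,0,0],"linear":[0.01,-0.037,0],"gripper":30},{"delta_rot":[0,0,0],"linear":[0.01,-0.037,0],"gripper":30},{"delta_rot":[0,0,0],"linear":[0.01,-0.037,0],"gripper":30},{"delta_rot":[0,0,0],"linear":[0.01,-0.035,0],"gripper":30}]'
python3 -m crank '[{"delta_rot":[0,0,0],"linear":[0.004,-0.012,0],"gripper":30},{"delta_rot":[0,0,0],"linear":[0,0,0],"gripper":30}]'
python3 - <<'E'
from h import *
c=capture("wrist"); cv2.imwrite("pics/w3.png",c["img"])
c=capture("top"); cv2.imwrite("pics/t3.png",c["img"])
c=capture("scene"); cv2.imwrite("pics/s3.png",c["img"])
E
```

```text
time_s: 4.65
tcp_pos: [0.5715, 0.024, 0.1597]
ee_rot: [[-0.987, 0.163, 0.003], [0.163, 0.987, 0.001], [-0.003, 0.001, -1.0]]
wrist_force: [0.5, 0.2, -1.1]
gripper_width: 0.542
time_s: 5.9
tcp_pos: [0.4183, -0.3, 0.1563]
ee_rot: [[-0.986, 0.164, -0.003], [0.164, 0.986, 0.001], [0.003, 0.001, -1.0]]
wrist_force: [0.8, 0.3, -1.6]
gripper_width: 0.543
time_s: 6.15
tcp_pos: [0.4136, -0.3105, 0.1568]
ee_rot: [[-0.986, 0.165, -0.002], [0.165, 0.986, 0.001], [0.002, 0.001, -1.0]]
wrist_force: [-0.2, -0.0, -2.0]
gripper_width: 0.543
```

View pics/w3.png

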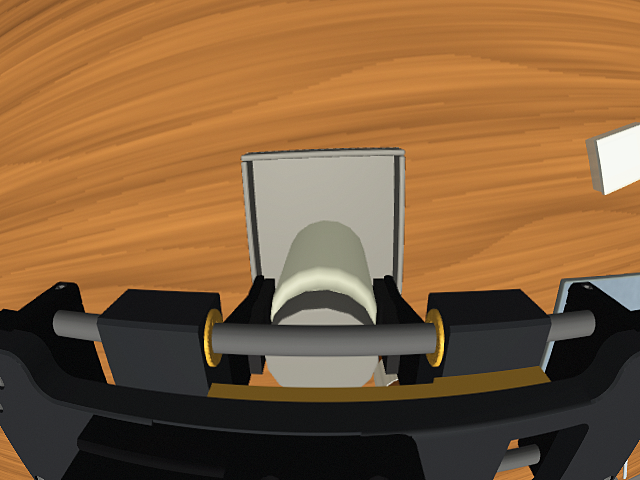

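View pics/s3.png

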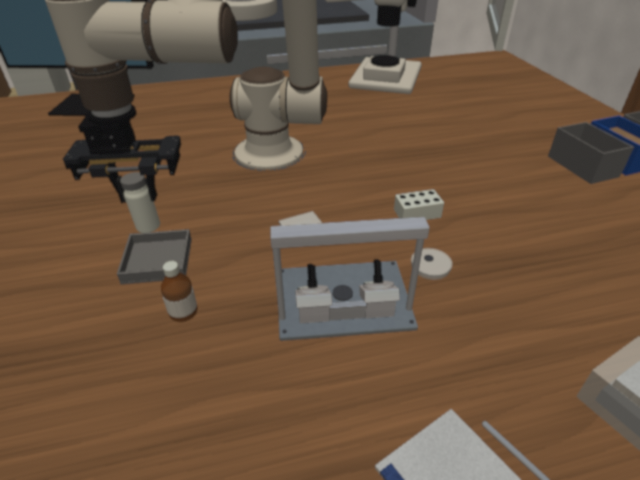

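View pics/t3.png

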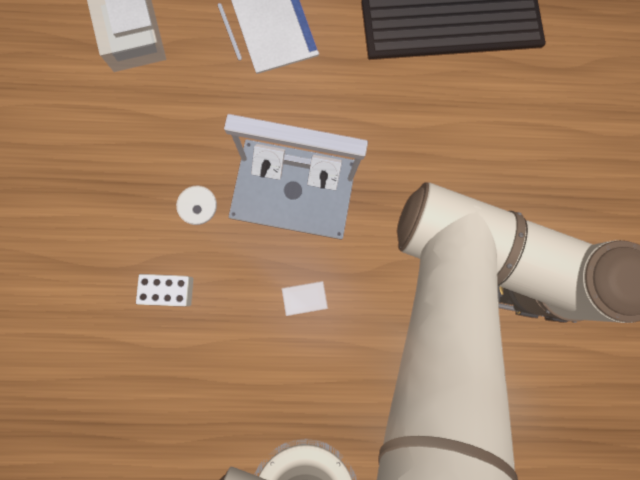

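The jar hangs upright and centred over the tray: tray edges at u = 245 and 404, jar at 322. Lower it.

```bash
python3 -m crank '[{"delta_rot":[0,0,0],"linear":[0,0,0.02],"gripper":30},{"delta_rot":[0,0,0],"linear":[0,0,0.025],"gripper":30},{"delta_rot":[0,0,0],"linear":[0,0,0.02],"gripper":30},{"delta_rot":[0,0,0],"linear":[0,0,0.01],"gripper":30},{"delta_rot":[0,0,0],"linear":[0,0,0.005],"gripper":30},{"delta_rot":[0,0,0],"linear":[0,0,0.003],"gripper":30},{"delta_rot":[0,0,0],"linear":[0,0,0],"gripper":30}]'
```

```text
time_s: 7.18
tcp_pos: [0.4152, -0.3102, 0.0749]
ee_rot: [[-0.987, 0.163, 0.001], [0.163, 0.987, -0.0], [-0.001, -0.0, -1.0]]
wrist_force: [-0.3, -0.0, -1.5]
gripper_width: 0.541
```

```bash
python3 -m crank '[{"delta_rot":[0,0,0],"linear":[0,0,0.0015],"gripper":30},{"delta_rot":[0,0,0],"linear":[0,0,0],"gripper":30}]'
```

```text
time_s: 7.42
tcp_pos: [0.4149, -0.3103, 0.0732]
ee_rot: [[-0.987, 0.164, 0.0], [0.164, 0.987, -0.0], [-0.0, -0.0, -1.0]]
wrist_force: [0.1, -1.1, -0.8]
gripper_width: 0.543
```

```bash
python3 -m crank '[{"delta_rot":[0,0,0],"linear":[0,0,0.0015],"gripper":30},{"delta_rot":[0,0,0],"linear":[0,0,0.0005],"gripper":30},{"delta_rot":[0,0,0],"linear":[0,0,0],"gripper":30}]'
```

```text
time_s: 7.8
tcp_pos: [0.415, -0.3102, 0.0712]
ee_rot: [[-0.987, 0.163, 0.0], [0.163, 0.987, -0.0], [-0.0, -0.0, -1.0]]
wrist_force: [-0.4, -0.0, 0.8]
gripper_width: 0.541
```

The wrist force has risen from -1.5 to +0.8 N at the computed height, so the jar is standing on the tray floor. I open and rise.

```bash
python3 -m crank '[{"delta_rot":[0,0,0],"linear":[0,0,0],"gripper":60},{"delta_rot":[0,0,0],"linear":[0,0,0],"gripper":80},{"delta_rot":[0,0,0],"linear":[0,0,0],"gripper":95},{"delta_rot":[0,0,0],"linear":[0,0,0],"gripper":95},{"delta_rot":[0,0,0],"linear":[0,0,-0.02],"gripper":95},{"delta_rot":[0,0,0],"linear":[0,0,-0.04],"gripper":95},{"delta_rot":[0,0,0],"linear":[0,0,-0.05],"gripper":95},{"delta_rot":[0,0,0],"linear":[0,0,-0.03],"gripper":95}]'
python3 - <<'E'
from h import *
c=capture("wrist"); cv2.imwrite("pics/w4.png",c["img"])
c=capture("scene"); cv2.imwrite("pics/s4.png",cv2.resize(c["img"][120:340,60:320],None,fx=2.5,fy=2.5))
E
```

```text
time_s: 8.8
tcp_pos: [0.4155, -0.3106, 0.2138]
ee_rot: [[-0.987, 0.163, 0.003], [0.163, 0.987, -0.002], [-0.004, -0.001, -1.0]]
wrist_force: [0.8, 0.7, 0.4]
gripper_width: 0.951
```

View pics/w4.png

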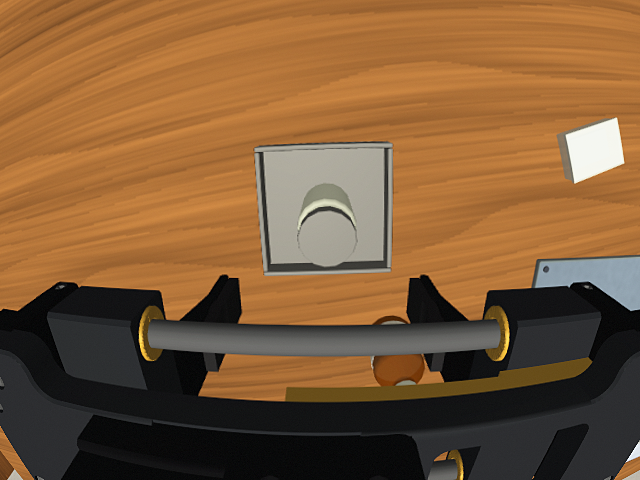

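View pics/s4.png

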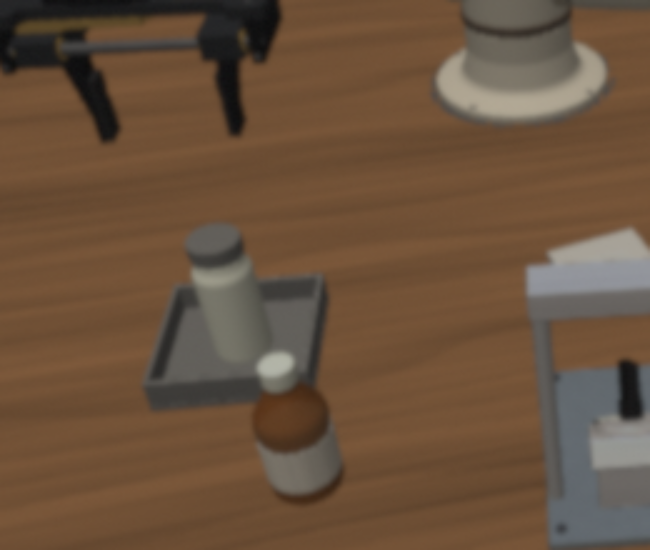

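The jar stands upright in the tray, at (325,225) in the wrist view and well inside the walls, and the fingers are clear of it. Next is a viewing pose centred between the two screws, leaning 35° (about -0.611 rad on tool y).

```bash
python3 -m crank '[{"delta_rot":[0,0,0],"linear":[-0.0093,0.038,0.0028],"gripper":100},{"delta_rot":[0,0,0],"linear":[-0.0093,0.038,0.0028],"gripper":100},{"delta_rot":[0,0,0],"linear":[-0.0093,0.038,0.0028],"gripper":100},{"delta_rot":[0,0,0],"linear":[-0.0093,0.038,0.0028],"gripper":100},{"delta_rot":[0,0,0],"linear":[-0.0093,0.038,0.0028],"gripper":100},{"delta_rot":[0,0,0],"linear":[-0.0093,0.038,0.0028],"gripper":100},{"delta_rot":[0,0,0],"linear":[-0.0093,0.038,0.0028],"gripper":100},{"delta_rot":[0,0,0],"linear":[-0.0093,0.038,0.0028],"gripper":100},{"delta_rot":[0,0,0],"linear":[-0.0093,0.038,0.0028],"gripper":100},{"delta_rot":[0,0,0],"linear":[-0.0093,0.038,0.0028],"gripper":100}]'
python3 -m crank '[{"delta_rot":[0,-0.153,0],"linear":[0,0,0],"gripper":100},{"delta_rot":[0,-0.153,0],"linear":[0,0,0],"gripper":100},{"delta_rot":[0,-0.153,0],"linear":[0,0,0],"gripper":100},{"delta_rot":[0,-0.152,0],"linear":[0,0,0],"gripper":100},{"delta_rot":[0,0,0],"linear":[0,0,0],"gripper":100}]'
python3 - <<'E'
from h import *
s=r.sense(); print(s["joints"].round(1))
c=capture("wrist"); cv2.imwrite("pics/w5.png",c["img"]); np.save("w5T.npy",c["world_from_camera"])
im=c["img"]; cv2.imwrite("pics/w5z.png",cv2.resize(im[160:310,220:420],None,fx=4,fy=4,interpolation=cv2.INTER_CUBIC))
E
```

```text
time_s: 10.15
tcp_pos: [0.5685, 0.0506, 0.1817]
ee_rot: [[-0.987, 0.163, -0.002], [0.163, 0.987, -0.0], [0.002, -0.001, -1.0]]
wrist_force: [-0.3, 0.0, 0.6]
gripper_width: 1.004
time_s: 10.78
tcp_pos: [0.5808, 0.0279, 0.1976]
ee_rot: [[-0.865, 0.188, 0.465], [0.151, 0.982, -0.115], [-0.478, -0.029, -0.878]]
wrist_force: [0.0, -0.5, -0.4]
gripper_width: 1.003
[  22.     7.4  -43.9   48.7  -21.9 -165.5]
```

View pics/w5.png

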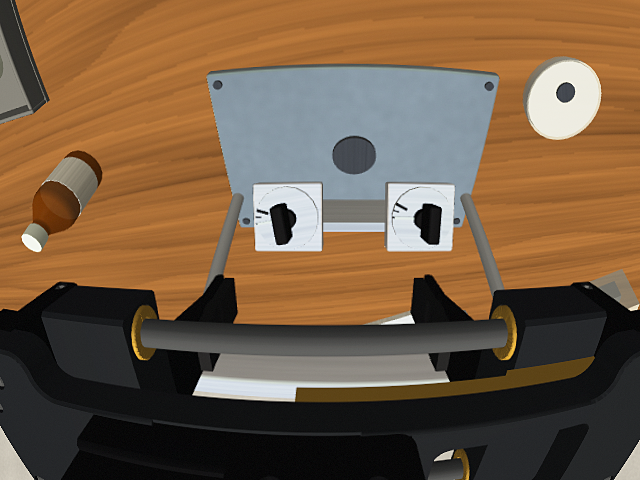

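View pics/w5z.png

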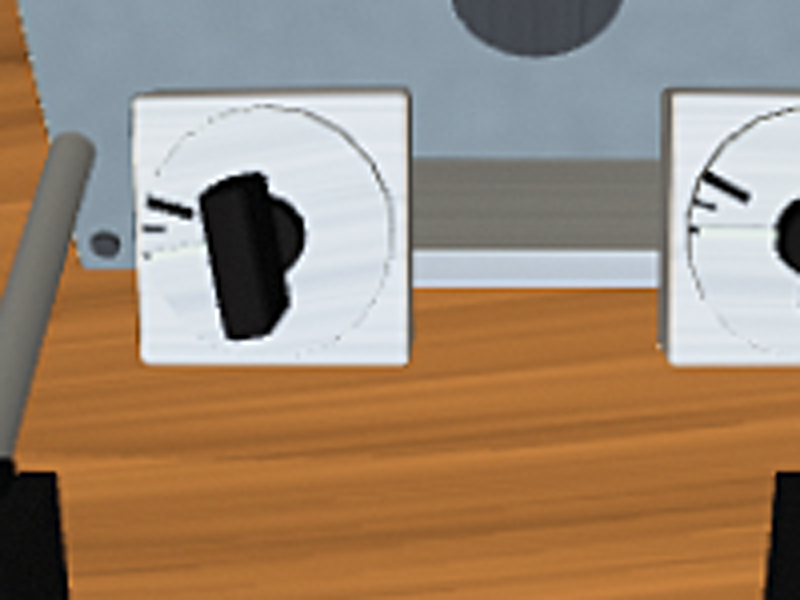

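The turn stopped short because of the singularity: j5 is -22° and j6 is -165°, close to its limit. Turning clockwise from there would run out of j6 range, so a half-turned grasp is probably needed. First I'll rectify the dial planes to measure the centres and tick angles, and fit a small arm model to check the reach.

```bash
cat >> h.py <<'E'
YAW=np.radians(-9.4); O=np.array([.627,.042,0.])
def Rs(yaw=None):
    a=YAW if yaw is None else yaw
    return np.array([[np.cos(a),-np.sin(a),0],[np.sin(a),np.cos(a),0],[0,0,1]])
def st(p): return O+Rs()@np.array(p)
AX=np.array([-np.sin(np.radians(35)),0,np.cos(np.radians(35))])
E1=np.array([np.cos(np.radians(35)),0,np.sin(np.radians(35))]) # up slope (away from front)
def ortho(c,yc,h,half=.045,sc=6000):
    # picture: right = stage -y ... up = upslope ; i.e. robot's view
    n=int(half*2*sc); g=(np.arange(n)-n/2+.5)/sc
    U,V=np.meshgrid(g,g); 
    P=np.array([.03,yc,.06])+AX*h + U[...,None]*np.array([0,-1,0])+(-V[...,None])*E1
    W=P@Rs().T+O; T=c["world_from_camera"]; q=(W-T[:3,3])@T[:3,:3]
    rr=np.hypot(q[...,0],q[...,1]); th=np.arctan2(rr,q[...,2])
    mx=(c["cx"]+c["fx"]*th*q[...,0]/rr).astype(np.float32); my=(c["cy"]+c["fx"]*th*q[...,1]/rr).astype(np.float32)
    return cv2.remap(c["img"],mx,my,cv2.INTER_CUBIC)
E
python3 - <<'E'
from h import *
c=capture("wrist")
# plate corners at z=.012 in w5: front-left(image right) , front-right
for n,u,v in [("FR",209,76),("FL",497,76)]: 
    p=onz(*fray(c,u,v),.012); q=Rs().T@(p-O); print(n,p,q)
L=ortho(c,.06,.006);R=ortho(c,-.06,.006)
for im in (L,R):
    n=im.shape[0]; cv2.line(im,(n//2-10,n//2),(n//2+10,n//2),(0,0,255),1); cv2.line(im,(n//2,n//2-10),(n//2,n//2+10),(0,0,255),1); cv2.circle(im,(n//2,n//2),int(.028*6000),(0,0,255),1)
out=np.hstack([L,R]); print(out.shape); cv2.imwrite("pics/ortho5.png",cv2.resize(out,(800,400),interpolation=cv2.INTER_AREA))
E
```

```text
FR [ 0.52126426 -0.06268577  0.012     ] [-0.08721803 -0.12054945  0.012     ]
FL [0.55892829 0.17773327 0.012     ] [-0.08932642  0.12279279  0.012     ]
(540, 1080, 3)
```

View pics/ortho5.png

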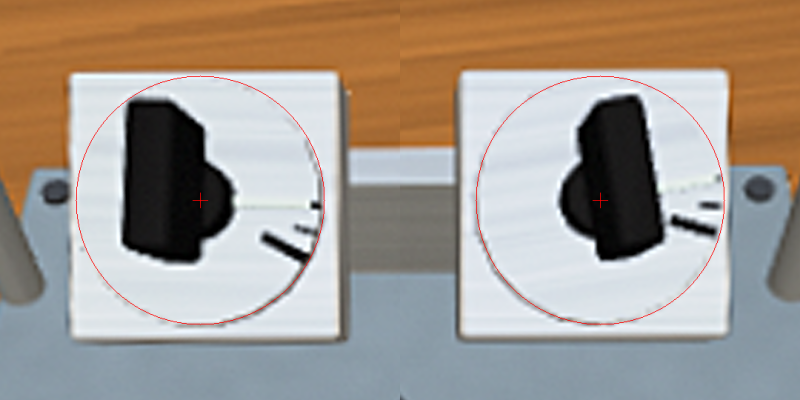

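The 6 mm dial face and the stage pose check out, since both 56 mm circles coincide with the dial edges. The left pointer is 2.3° clockwise and the right one 10.6° anticlockwise from square, and the marks are about 26.5° further on. Now I'll fit the arm model and check the flip, the lean and the lamp clearance.

```bash
cat > kin.py <<'E'
import numpy as np
from scipy.spatial.transform import Rotation as Ro
from scipy.optimize import least_squares
from station import r
S=[]
# start, w1 (rounded), now
S.append((np.array([-48.8374,22.0937,.3804,-.0285,-68.4109,-14.819]),np.array([.27712,-.55954,.22143]),np.array([[-.89623,-.443586,-.0010786],[-.4435875,.896229,.0019369],[.00010746,.0022144,-.9999975]])))
S.append((np.array([18.8,17.1,-7,0,-65.9,-118.]),np.array([.57284,.02639,.22188]),np.array([[-.987,.16,0],[.16,.987,0],[0,0,-1]])))
def add():
    s=r.sense(); S.append((np.array(s["joints"]),np.array(s["tcp_pos"]),np.array(s["ee_rot"])))
sg=[1,1]
def rot(q,C=np.eye(3)):
    R=Ro.from_euler('z',q[0],degrees=True)*Ro.from_euler('y',q[1]-q[2],degrees=True)*Ro.from_euler('x',sg[0]*q[3],degrees=True)*Ro.from_euler('y',-q[4],degrees=True)*Ro.from_euler('x',sg[1]*q[5],degrees=True)
    return R.as_matrix()@C
def pos(q,k):
    h,L2,L3,lat,e,d,a1=k
    a=np.radians(q[1]); dip=np.radians(q[1]-q[2])
    p=np.array([a1+L2*np.sin(a)+L3*np.cos(dip)-e*np.sin(-dip)*-1, lat, h+L2*np.cos(a)-L3*np.sin(dip)+e*np.cos(dip)])
    return Ro.from_euler('z',q[0],degrees=True).as_matrix()@p + d*rot(q)[:,0]
def setup():
    global C
    best=None
    for a in (1,-1):
        for b in (1,-1):
            sg[0],sg[1]=a,b
            Cs=[rot(q).T@R for q,p,R in S]
            e=sum(np.linalg.norm(Cs[0]-x) for x in Cs)
            if best is None or e<best[0]: best=(e,a,b,Cs[0])
    sg[0],sg[1]=best[1],best[2]; U,_,V=np.linalg.svd(best[3]); C=U@V; print("rot fit",best[:3])
    k0=[.3,.4,.4,-.15,0,.25,0]
    f=lambda k: np.concatenate([pos(q,k)-p for q,p,R in S]+[.005*(np.array(k)-k0)])
    s=least_squares(f,k0); print(s.x.round(4),np.abs(f(s.x)[:3*len(S)]).max()); return s.x,C
LO=np.array([-179.83,-69.29,-61.27,-181.25,-171.15,-177.46]);HI=np.array([179.83,118.12,80.66,117.63,-9.14,177.46])
def ik(p,R,k,C,q0):
    def f(q): return np.concatenate([(pos(q,k)-p)*10,Ro.from_matrix(rot(q,C).T@R).as_rotvec()])
    s=least_squares(f,q0,x_scale=10.); return s.x,np.abs(s.fun).max()
E
python3 - <<'E'
from kin import *
import kin
add(); k,C=setup()
for q,p,R in S: print(np.round(pos(q,k)-p,4), np.abs(rot(q,C)-R).max().round(4))
E
```

```text
rot fit (np.float64(0.0002560899748539372), -1, -1)
[ 0.7671  0.8381  0.9084 -0.1593 -0.9366  0.1183 -0.9042] 0.0028443622012996883
[-0.0013  0.0021 -0.0023] 0.0
[0.0028 0.0013 0.002 ] 0.0001
[-0.0003 -0.001   0.0003] 0.0
```

```bash
python3 - <<'E'
from kin import *
import kin
add(); k,C=setup()
for mask in ([1,1,1,1,0,1,0],[1,1,1,1,1,1,0],[1,1,1,1,0,1,1]):
    m=np.array(mask,bool)
    def full(x): k=np.zeros(7); k[m]=x; return k
    f=lambda x: np.concatenate([pos(q,full(x))-p for q,p,R in S])
    s=least_squares(f,np.array([.3,.4,.4,-.15,0,.25,0])[m]); print(full(s.x).round(4),(np.abs(s.fun).max()*1000).round(2))
E
```

```text
rot fit (np.float64(0.0002560899748539372), -1, -1)
[ 0.7671  0.8381  0.9084 -0.1593 -0.9366  0.1183 -0.9042] 0.0028443622012996883
[ 0.187   0.6985  0.3826 -0.1272  0.      0.4626  0.    ] 75.09
[ 0.3471  0.4265  0.3559 -0.1579 -0.2788  0.1329  0.    ] 12.09
[ 0.1693  0.2592  0.1259 -0.1569  0.      0.1442  0.3771] 15.64
```

```bash
sed -i 's/-e\*np.sin(-dip)\*-1/+e*np.sin(dip)/' kin.py; python3 - <<'E'
from kin import *
import kin
add(); k,C=setup()
for mask in ([1,1,1,1,0,1,0],[1,1,1,1,1,1,0],[1,1,1,1,0,1,1]):
    m=np.array(mask,bool)
    def full(x): k=np.zeros(7); k[m]=x; return k
    f=lambda x: np.concatenate([pos(q,full(x))-p for q,p,R in S])
    s=least_squares(f,np.array([.3,.4,.4,-.15,0,.25,0])[m]); print(full(s.x).round(4),(np.abs(s.fun).max()*1000).round(2))
E
```

```text
rot fit (np.float64(0.0002560899748539372), -1, -1)
[-0.4049  0.6353  0.045  -0.1592  0.1798  0.1192  0.2533] 0.00699430953483296
[ 0.187   0.6985  0.3826 -0.1272  0.      0.4626  0.    ] 75.09
[-1.2208  1.2623 -0.0183 -0.1565  0.4357  0.1486  0.    ] 20.35
[ 0.1693  0.2592  0.1259 -0.1569  0.      0.1442  0.3771] 15.64
```

```bash
python3 - <<'E'
from kin import *
import kin
add(); k,C=setup()
def pos2(q,k):
    h,L2,L3,lat,e,d,a1,lat2=k
    a=np.radians(q[1]); dip=np.radians(q[1]-q[2])
    p=np.array([a1+L2*np.sin(a)+L3*np.cos(dip)+e*np.sin(dip), lat2, h+L2*np.cos(a)-L3*np.sin(dip)+e*np.cos(dip)])
    z=Ro.from_euler('z',q[0],degrees=True)
    w=z*Ro.from_euler('y',q[1]-q[2],degrees=True)*Ro.from_euler('x',sg[0]*q[3],degrees=True)
    return z.as_matrix()@p + w.as_matrix()@[0,lat,0]+ d*rot(q)[:,0]
for mask in ([1,1,1,1,0,1,0,0],[1,1,1,1,1,1,0,0],[1,1,1,1,0,1,1,0],[1,1,1,1,0,1,0,1]):
    m=np.array(mask,bool)
    def full(x): k=np.zeros(8); k[m]=x; return k
    f=lambda x: np.concatenate([pos2(q,full(x))-p for q,p,R in S])
    s=least_squares(f,np.array([.3,.4,.4,-.15,0,.25,0,0])[m]); print(full(s.x).round(4),(np.abs(s.fun).max()*1000).round(2))
E
```

```text
rot fit (np.float64(0.0002560899748539372), -1, -1)
[-0.4049  0.6353  0.045  -0.1592  0.1798  0.1192  0.2533] 0.00699430953483296
[ 0.1608  0.5649  0.4216 -0.1597  0.      0.3068  0.      0.    ] 0.22
[ 1.597e-01  5.654e-01  4.213e-01 -1.597e-01  4.000e-04  3.066e-01
  0.000e+00  0.000e+00] 0.2
[ 1.608e-01  5.651e-01  4.218e-01 -1.597e-01  0.000e+00  3.069e-01
 -2.000e-04  0.000e+00] 0.21
[ 0.1608  0.5649  0.4216 -0.1597  0.      0.3068  0.      0.    ] 0.22
```

With the lateral wrist offset placed after j4, the arm model fits to 0.2 mm. Next I check both grasps over the whole turn.

```bash
cat >> kin.py <<'E'
K=[.1608,.5649,.4216,-.1597,.3068]
def pos2(q,k=K):
    h,L2,L3,lat,d=k
    a=np.radians(q[1]); dip=np.radians(q[1]-q[2])
    p=np.array([L2*np.sin(a)+L3*np.cos(dip), 0, h+L2*np.cos(a)-L3*np.sin(dip)])
    z=Ro.from_euler('z',q[0],degrees=True)
    w=z*Ro.from_euler('y',q[1]-q[2],degrees=True)*Ro.from_euler('x',-q[3],degrees=True)
    return z.as_matrix()@p + w.as_matrix()@[0,lat,0]+ d*rot(q)[:,0]
sg[0]=sg[1]=-1
q,p,R=S[0]; U,_,V=np.linalg.svd(rot(q).T@R); C=U@V
def ik2(p,R,q0):
    f=lambda q: np.concatenate([(pos2(q)-p)*10,Ro.from_matrix(rot(q,C).T@R).as_rotvec()])
    s=least_squares(f,q0,x_scale=10.); return s.x,np.abs(s.fun).max()
from h import O,Rs,AX,st
def target(yc,phi,lean=35,flip=0,up=0.0,back=0.0):
    """tool pose; phi cw from above about screw axis, back: m along tool -z, up: grasp point above blade centre"""
    ax=np.radians(lean)
    z=np.array([np.sin(ax),0,-np.cos(ax)]); y=np.array([0,1.,0]); x=np.cross(y,z)
    R=np.column_stack([x,y,z])
    if flip: R=R@np.diag([-1,-1,1])
    R=Ro.from_rotvec(-AX*phi).as_matrix()@R
    g=np.array([.03,yc,.06])+AX*(.034+up)
    p=g+R[:,2]*(.0187-back)
    return O+Rs()@p, Rs()@R
E
python3 - <<'E'
from kin import *
qn=np.array(r.sense()["joints"])
def solve(p,R):
    out=[]
    for q0 in (qn,qn+[0,0,0,-40,0,120],qn+[0,0,0,0,0,190],[0,20,-40,-30,-40,0],[20,20,-40,60,-40,60],[10,10,-30,-90,-20,90],[30,10,-30,-60,-20,-90],[0,20,-40,90,-30,-90],[-20,20,-30,-90,-40,0]):
        q,e=ik2(p,R,q0); q=q.copy(); 
        for j in (0,3,5): q[j]=(q[j]+180)%360-180
        if q[3]>117.6: q[3]-=360
        ok=e<1e-3 and np.all(q>LO) and np.all(q<HI)
        if ok and not any(np.abs(q-o).max()<1 for o in out): out.append(q)
    return out
for nm,yc,f0 in (("L",.06,.04),("R",-.06,-.185)):
  for flip in (0,1):
    for lean in (35,42):
      for ph in (f0,f0+.225,f0+.5):
        print(nm,flip,lean,round(ph,2),[q.round(0).astype(int).tolist() for q in solve(*target(yc,ph,lean,flip))])
E
```

```text
L 0 35 0.04 []
L 0 35 0.27 []
L 0 35 0.54 []
L 0 42 0.04 []
L 0 42 0.27 []
L 0 42 0.54 []
L 1 35 0.04 []
L 1 35 0.27 []
L 1 35 0.54 []
L 1 42 0.04 []
L 1 42 0.27 []
L 1 42 0.54 []
R 0 35 -0.18 []
R 0 35 0.04 []
R 0 35 0.32 []
R 0 42 -0.18 []
R 0 42 0.04 []
R 0 42 0.32 []
R 1 35 -0.18 []
R 1 35 0.04 []
R 1 35 0.32 []
R 1 42 -0.18 []
R 1 42 0.04 []
R 1 42 0.32 []
```

```bash
python3 - <<'E'
from kin import *
s=r.sense(); qn=np.array(s["joints"])
print(pos2(qn)-s["tcp_pos"],np.abs(rot(qn,C)-s["ee_rot"]).max(), C.round(2))
for flip in (0,1):
  p,R=target(.06,.04,35,flip); print(p,R.round(2))
  for q0 in (qn,qn+[0,0,0,0,0,180]):
    q,e=ik2(p,R,q0); print(q.round(1),e)
E
```

```text
[-3.76257893e-05 -4.57428789e-05  1.20744079e-05] 1.357169451099427e-06 [[ 0. -0.  1.]
 [-1.  0.  0.]
 [-0. -1. -0.]]
[0.65773884 0.09772785 0.07253303] [[-0.8   0.2   0.57]
 [ 0.17  0.98 -0.09]
 [-0.57  0.02 -0.82]]
[  -2.2   24.6  -39.6  155.3   -9.9 -253.8] 8.016365349305943e-12
[ -2.2  24.6 -39.6 155.3  -9.9 106.2] 1.0658141036401503e-13
[0.65773884 0.09772785 0.07253303] [[ 0.8  -0.2   0.57]
 [-0.17 -0.98 -0.09]
 [ 0.57 -0.02 -0.82]]
[ -2.2  24.6 -39.6 155.3  -9.9 -73.8] 8.770761894538737e-14
[ -2.2  24.6 -39.6 155.3  -9.9 -73.8] 5.300707317523745e-08
```

```bash
cat >> kin.py <<'E'
def allik(p,R,n=60,seed=0):
    rng=np.random.default_rng(seed); out=[]
    f=lambda q: np.concatenate([(pos2(q)-p)*10,Ro.from_matrix(rot(q,C).T@R).as_rotvec()])
    for i in range(n):
        q0=rng.uniform(LO*.95,HI*.95); q0[0]=rng.uniform(-70,70)
        q0[4]=rng.uniform(-120,-12)
        s=least_squares(f,q0,bounds=(LO,HI),x_scale=10.,max_nfev=60)
        if np.abs(s.fun).max()<1e-3 and not any(np.abs(s.x-o).max()<1 for o in out): out.append(s.x)
    return out
E
python3 - <<'E'
from kin import *
for nm,yc,f0 in (("L",.06,.04),("R",-.06,-.185)):
  for flip in (0,1):
    for lean in (28,35,42):
      for ph in (f0,f0+.5):
        print(nm,flip,lean,round(ph,2),[q.round(0).astype(int).tolist() for q in allik(*target(yc,ph,lean,flip),n=40)],flush=True)
E
```

```text
L 0 28 0.04 []
L 0 28 0.54 []
L 0 35 0.04 []
L 0 35 0.54 []
L 0 42 0.04 []
L 0 42 0.54 []
L 1 28 0.04 []
L 1 28 0.54 []
L 1 35 0.04 []
L 1 35 0.54 []
L 1 42 0.04 []
L 1 42 0.54 []
R 0 28 -0.18 []
R 0 28 0.32 []
R 0 35 -0.18 []
R 0 35 0.32 []
R 0 42 -0.18 []
R 0 42 0.32 []
R 1 28 -0.18 []
R 1 28 0.32 []
R 1 35 -0.18 []
R 1 35 0.32 []
R 1 42 -0.18 []
R 1 42 0.32 []
```

```bash
cat >> kin.py <<'E'
def allik(p,R,n=40,seed=0,every=False):
    rng=np.random.default_rng(seed); out=[]
    for i in range(n):
        q0=rng.uniform(LO*.9,HI*.9); q0[0]=rng.uniform(-50,50); q0[1]=rng.uniform(0,80); q0[2]=rng.uniform(-60,60)
        q,e=ik2(p,R,q0); q=q.copy()
        for j in range(6): q[j]=(q[j]+180)%360-180
        if q[3]>HI[3]: q[3]-=360
        if e>1e-3: continue
        if not every and not (np.all(q>LO) and np.all(q<HI)): continue
        if not any(np.abs(q-o).max()<1 for o in out): out.append(q)
    return out
E
python3 - <<'E'
from kin import *
s=r.sense()
print([q.round(0).astype(int).tolist() for q in allik(np.array(s["tcp_pos"]),np.array(s["ee_rot"]),every=True)])
for nm,yc,f0 in (("L",.06,.04),("R",-.06,-.185)):
  for lean in (35,):
      print(nm,lean,[q.round(0).astype(int).tolist() for q in allik(*target(yc,f0,lean,1),every=True)],flush=True)
E
```

```text
[[22, 7, -44, 49, -22, -165], [-13, 8, -29, -179, 25, 92], [-158, -7, -136, -131, -22, -165], [167, -8, -151, 1, 25, 92]]
L 35 [[-2, 25, -22, -155, 10, -123], [-2, 25, -40, -205, -10, -74], [-150, -118, -19, -147, -137, 79]]
R 35 [[-161, -117, -26, -153, -143, 99]]
```

```bash
python3 - <<'E'
from kin import *
for nm,yc,f0 in (("L",.06,.04),("R",-.06,-.185)):
  for lean in (15,20,25,28,32,35,38,42,46,50,55,60):
      print(nm,lean,[[q.round(0).astype(int).tolist() for q in allik(*target(yc,f0+d,lean,1),n=25)] for d in (0,.5)],flush=True)
E
```

```text
L 15 [[[26, 27, -24, 17, -27, 38]], [[23, 26, -22, 2, -22, 28]]]
L 20 [[[25, 26, -33, 38, -17, 19]], []]
L 25 [[], []]
L 28 [[], []]
L 32 [[], []]
L 35 [[], []]
L 38 [[], []]
L 42 [[], []]
L 46 [[], []]
L 50 [[], []]
L 55 [[], []]
L 60 [[], []]
R 15 [[[16, 25, -30, 24, -25, 53]], [[13, 25, -23, 1, -25, 50]]]
R 20 [[[13, 23, -40, 48, -14, 32]], [[14, 24, -32, 16, -14, 35]]]
R 25 [[], []]
R 28 [[], []]
R 32 [[], []]
R 35 [[], []]
R 38 [[], []]
R 42 [[], []]
R 46 [[], [[-17, 24, -40, -173, -19, -109]]]
R 50 [[[-19, 24, -34, -149, -20, -103]], [[-17, 25, -44, -178, -28, -105]]]
R 55 [[[-21, 27, -39, -154, -32, -96]], [[-16, 27, -47, -181, -39, -102]]]
R 60 [[[-23, 29, -42, -156, -42, -92]], []]
```

```bash
cat > ana.py <<'E'
from kin import *
h_,L2,L3,lat,d_=K
def axis_dir(lean,side):
    # tool z in stage frame; side: + = tool tip points to stage -y => gripper body leans to +y (left)
    l,s=np.radians(lean),np.radians(side)
    v=np.array([np.sin(l)*np.cos(s),-np.sin(s),-np.cos(l)*np.cos(s)]); return v
def wrist(p,z,n=720):
    """returns list of (j1..j5) feasible"""
    W=p-d_*z; a=np.cross(z,[0,0,1.]); a/=np.linalg.norm(a); b=np.cross(z,a)
    ps=np.linspace(0,2*np.pi,n+1); Y=np.cos(ps)[:,None]*a+np.sin(ps)[:,None]*b
    E=W-lat*Y
    rho=np.hypot(E[:,0],E[:,1]); hh=E[:,2]-h_; D2=rho**2+hh**2
    c=(D2-L2**2-L3**2)/(2*L2*L3)
    ok=np.abs(c)<1
    be=np.arccos(np.clip(c,-1,1))   # bend between links
    el=np.arctan2(hh,rho)
    up=el+np.arctan2(L3*np.sin(be),L2+L3*np.cos(be)) # elevation of upper arm
    fe=up-be
    az=np.arctan2(E[:,1],E[:,0])
    F=np.column_stack([np.cos(fe)*np.cos(az),np.cos(fe)*np.sin(az),np.sin(fe)])
    g=np.sum(F*Y,1); out=[]
    for i in range(n):
        if ok[i] and ok[i+1] and g[i]*g[i+1]<0:
            t=g[i]/(g[i]-g[i+1]); m=lambda A:A[i]+t*(A[i+1]-A[i])
            f=m(F);y=m(Y);
            j2=90-np.degrees(m(up)); dip=-np.degrees(m(fe)); j3=j2-dip; j1=np.degrees(m(az))
            M=(Ro.from_euler('z',j1,degrees=True)*Ro.from_euler('y',dip,degrees=True)).as_matrix()
            yl=M.T@y; j4=-np.degrees(np.arctan2(yl[2],yl[1]))
            M4=M@Ro.from_euler('x',-j4,degrees=True).as_matrix(); zl=M4.T@z; j5=-np.degrees(np.arctan2(-zl[2],zl[0]))
            if j4>HI[3]: j4-=360
            out.append(np.array([j1,j2,j3,j4,j5]))
    return out
def j6of(q5,R):
    M=rot(np.r_[q5,0]).T@R@C.T   # Rx(-j6)
    return -np.degrees(np.arctan2(M[2,1],M[1,1]))
E
python3 - <<'E'
from ana import *
for nm,yc in (("L",.06),("R",-.06)):
  g=st([.03-.574*.034,yc,.06+.819*.034])
  print(nm,"rows lean, cols side -30..30 step 5")
  for lean in range(0,66,5):
    row=[]
    for side in range(-35,36,5):
      z=Rs()@axis_dir(lean,side); S_=[q for q in wrist(g+z*.0187,z) if np.all(q>LO[:5]) and np.all(q<HI[:5])]
      row.append(",".join(f"{int(q[3])}/{int(q[4])}" for q in S_) or "-")
    print(lean," ".join(f"{x:>9}" for x in row))
E
```

```text
L rows lean, cols side -30..30 step 5
0   -41/-56   -35/-54   -29/-52   -23/-51   -17/-50   -11/-50    -5/-50         -     5/-53     9/-55    14/-57    17/-60    21/-63    24/-66    27/-69
5   -43/-51   -36/-48   -30/-46   -23/-44   -16/-43    -9/-42    -2/-43     3/-44     9/-45    14/-48    19/-51    22/-54    26/-57    28/-61    31/-65
10   -45/-46   -38/-43   -31/-40   -23/-37   -14/-36    -6/-35     2/-35     9/-36    16/-38    21/-41    25/-44    29/-48    31/-52    34/-57    35/-61
15   -48/-42   -40/-37   -32/-34   -23/-30   -12/-28    -1/-26     9/-26    18/-27    26/-30    31/-34    34/-38    37/-43    39/-48    40/-53    41/-58
20   -51/-38   -44/-32   -34/-28   -23/-23    -9/-19     7/-16    26/-15    38/-17    44/-22    47/-27    48/-33    48/-38    48/-44    48/-49    47/-55
25   -56/-34   -49/-28   -38/-22   -24/-16         -         -         -         -    78/-16    70/-23    65/-29    61/-35    59/-41    56/-47    54/-53
30   -63/-31   -55/-25   -44/-17    -25/-9         -         -         -         -   111/-15    95/-22    84/-28    76/-34    70/-40    66/-46    
[... 2690 characters left out ...]
05/-19  -116/-15  -138/-17  -161/-24  -178/-30         -         -         -         -         -   109/-55
55   -97/-46  -101/-41  -106/-36  -113/-32  -123/-29  -135/-28  -150/-31  -164/-35  -177/-39         -         -         -         -         -   114/-59
60  -103/-50  -108/-46  -115/-42  -123/-40  -132/-39  -143/-40  -154/-42  -166/-46  -177/-49         -         -         -         -         -         -
65  -108/-55  -114/-52  -121/-50  -129/-49  -138/-49  -147/-51  -157/-53  -167/-57  -177/-60         -         -         -         -         -         -ana.py:9: RuntimeWarning: invalid value encountered in divide
  W=p-d_*z; a=np.cross(z,[0,0,1.]); a/=np.linalg.norm(a); b=np.cross(z,a)
```

```bash
cat >> ana.py <<'E'
def Rtool(lean,side,phi):
    """stage frame->world tool rotation, tool y = blade normal at cw angle phi projected"""
    z=axis_dir(lean,side); E1_=np.array([np.cos(np.radians(35)),0,np.sin(np.radians(35))])
    n=np.cos(phi)*np.array([0,1.,0])+np.sin(phi)*E1_
    y=n-z*(n@z); y/=np.linalg.norm(y); mis=np.degrees(np.arcsin(n@z))
    return Rs()@np.column_stack([np.cross(y,z),y,z]),mis
def ptcp(yc,R,up=.008,back=0):
    g=st(np.array([.03,yc,.06])+AX*(.034+up)); return g+R[:,2]*(.0187-back)
E
python3 - <<'E'
from ana import *
for nm,yc,f0 in (("L",.06,.04),("R",-.06,-.185)):
  for lean in (44,45,46,47,48,50):
    for side in (-2,-3,-4,-5,-6,-8) if nm=="L" else (-4,-2,0,2):
      res=[]
      for ph in (f0,f0+.47):
        R,m=Rtool(lean,side,ph)
        for back in (0,.11):
          Q=[q for q in wrist(ptcp(yc,R,back=back),R[:,2]) if np.all(q>LO[:5]) and np.all(q<HI[:5])]
          res.append((round(m,1),[np.r_[q,j6of(q,R)].round(0).astype(int).tolist()[3:] for q in Q]))
      print(nm,lean,side,res)
E
```

```text
L 44 -2 [(np.float64(2.4), []), (np.float64(2.4), []), (np.float64(6.1), []), (np.float64(6.1), [])]
L 44 -3 [(np.float64(3.4), [[-179, -16, 84]]), (np.float64(3.4), []), (np.float64(7.0), [[-179, -16, 57]]), (np.float64(7.0), [])]
L 44 -4 [(np.float64(4.4), [[-173, -14, 79]]), (np.float64(4.4), []), (np.float64(7.9), [[-173, -14, 52]]), (np.float64(7.9), [])]
L 44 -5 [(np.float64(5.4), [[-166, -12, 72]]), (np.float64(5.4), []), (np.float64(8.8), [[-166, -12, 45]]), (np.float64(8.8), [])]
L 44 -6 [(np.float64(6.4), []), (np.float64(6.4), []), (np.float64(9.6), []), (np.float64(9.6), [])]
L 44 -8 [(np.float64(8.4), []), (np.float64(8.4), []), (np.float64(11.4), []), (np.float64(11.4), [])]
L 45 -2 [(np.float64(2.4), []), (np.float64(2.4), []), (np.float64(6.6), []), (np.float64(6.6), [])]
L 45 -3 [(np.float64(3.4), [[-179, -18, 84]]), (np.float64(3.4), []), (np.float64(7.5), [[-179, -18, 58]]), (np.float64(7.5), [])]
L 45 -4 [(np.float64(4.4), [[-174, -16, 80]]), (np.float64(4.4), []), (np.float64(8.4), [[-174, -16, 53]]), (np.float64(8.4), [])]
L 45 -5 [(np.float64(5.4), [[-168, -14,
[... 5893 characters left out ...]
3.6), [])]
R 48 2 [(np.float64(-4.3), [[-167, -21, 94]]), (np.float64(-4.3), []), (np.float64(1.7), [[-167, -21, 68]]), (np.float64(1.7), [])]
R 50 -4 [(np.float64(1.2), [[-142, -18, 69]]), (np.float64(1.2), []), (np.float64(8.0), [[-142, -18, 43]]), (np.float64(8.0), [])]
R 50 -2 [(np.float64(-0.8), [[-152, -20, 80]]), (np.float64(-0.8), []), (np.float64(6.1), [[-152, -20, 54]]), (np.float64(6.1), [])]
R 50 0 [(np.float64(-2.7), [[-160, -23, 89]]), (np.float64(-2.7), []), (np.float64(4.2), [[-160, -23, 62]]), (np.float64(4.2), [])]
R 50 2 [(np.float64(-4.7), [[-168, -26, 96]]), (np.float64(-4.7), [[-156, -12, 82]]), (np.float64(2.2), [[-168, -26, 70]]), (np.float64(2.2), [[-156, -12, 56]])]
```

```bash
cat >> ana.py <<'E'
from scipy.spatial.transform import Slerp
def path(q,poses,nmax=9.0):
    """poses list of (p,R); prints rows (tool delta) and tracked joints"""
    p,R=pos2(q),rot(q,C); rows=[]
    for (p1,R1) in poses:
        rv=Ro.from_matrix(R.T@R1).as_rotvec(); n=int(max(np.ceil(np.degrees(np.linalg.norm(rv))/nmax),np.ceil(np.linalg.norm(p1-p)/.05),1))
        for i in range(n):
            Rm=R@Ro.from_rotvec(rv/n).as_matrix(); pm=p+(p1-p)/(n-i)
            lin=R.T@(pm-p); qn,e=ik2(pm,Rm,q); dq=np.abs(qn-q).max()
            rows.append((np.round(rv/n,4).tolist(),np.round(lin,4).tolist()))
            print(rows[-1],qn.round(0).astype(int).tolist(),"e%.0e"%e,"dq%.0f"%dq, "" if np.all(qn>LO) and np.all(qn<HI) else "OUT")
            q=qn;p=pm;R=Rm
        R=R1
    return q
E
python3 - <<'E'
from ana import *
q=np.array(r.sense()["joints"])
RA,_=Rtool(0.01,0,0)
Pt=st([-.06,.03,.26]); 
R1,_=Rtool(52,-5,.04); P1=ptcp(.06,R1,back=.12)
print(Pt,P1)
poses=[(Pt,RA)]+[(Pt,Rtool(a,b,.04)[0]) for a,b in ((5,-30),(45,-30),(58,-15))]+[(P1,R1)]
path(q,poses)
E
```

```text
[0.57270545 0.08139672 0.26      ] [0.56273408 0.10450675 0.15653357]
([-0.008, 0.1249, -0.0048], [-0.0031, 0.012, -0.0161]) [26, 9, -31, 24, -36, -144] e6e-13 dq25 
([-0.008, 0.1249, -0.0048], [-0.0012, 0.0121, -0.0163]) [26, 11, -20, 12, -48, -133] e2e-13 dq12 
([-0.008, 0.1249, -0.0048], [0.0008, 0.0122, -0.0162]) [25, 13, -11, 5, -60, -127] e1e-07 dq12 
([-0.008, 0.1249, -0.0048], [0.0028, 0.0124, -0.0159]) [24, 16, -3, 0, -71, -124] e7e-09 dq11 
([-0.1312, -0.0187, 0.004], [0.0, 0.0, 0.0]) [21, 15, -3, -6, -68, -118] e5e-09 dq6 
([-0.1312, -0.0187, 0.004], [0.0, 0.0, 0.0]) [17, 13, -3, -14, -66, -112] e9e-09 dq7 
([-0.1312, -0.0187, 0.004], [0.0, 0.0, 0.0]) [13, 13, -3, -22, -64, -105] e1e-08 dq8 
([-0.1312, -0.0187, 0.004], [0.0, 0.0, 0.0]) [8, 13, -2, -30, -64, -97] e9e-09 dq9 
([-0.0051, -0.1208, -0.0686], [0.0, 0.0, 0.0]) [9, 9, -7, -30, -55, -94] e1e-10 dq9 
([-0.0051, -0.1208, -0.0686], [0.0, 0.0, 0.0]) [11, 6, -13, -31, -46, -90] e6e-10 dq9 
([-0.0051, -0.1208, -0.0686], [0.0, 0.0, 0.0]) [12, 4, -17, -32, -36, -85] e3e-09 dq9 
([-0.0051, -0.1208, -0.0686], [0.0, 0.0, 0.0]) [13, 2, -21, -36, -27, -78] e6e-08 dq9 
([-0.0051, -0.1208, -0.0686], [0.0, 0.0, 0.0]) [12, 1, -24, -45, -20, -65] e3e-11 dq13 
([0.0839, -0.0737, -0.0315], [0.0, 0.0, 0.0]) [23, 0, -36, -18, 0, -95] e2e-02 dq30 OUT
([0.0839, -0.0737, -0.0315], [0.0, 0.0, 0.0]) [19, 0, -30, -47, 0, -62] e8e-02 dq33 OUT
([0.0839, -0.0737, -0.0315], [0.0, 0.0, 0.0]) [8, 0, -27, -90, 0, -12] e7e-02 dq50 OUT
([0.0594, 0.0322, 0.0061], [0.0317, 0.0019, 0.0158]) [3, 2, -28, -112, -1, 13] e5e-02 dq24 OUT
([0.0594, 0.0322, 0.0061], [0.0312, 0.0026, 0.0166]) [-3, 5, -33, -132, -4, 36] e2e-08 dq24 OUT
([0.0594, 0.0322, 0.0061], [0.0307, 0.0035, 0.0175]) [-7, 10, -48, -170, -20, 77] e7e-14 dq41
```

```bash
python3 - <<'E'
from ana import *
for nm,P in (("P1",np.array([.5627,.1045,.1565])),("far",st([.0,.06,.16])),("right",st([-.05,-.10,.16]))):
  print(nm,P)
  for lean in range(0,76,10):
    row=[]
    for side in range(-50,11,5):
      z=Rs()@axis_dir(lean,side+.01); S_=[q for q in wrist(P,z) if np.all(q>LO[:5]) and np.all(q<HI[:5])]
      row.append(",".join(f"{int(q[3])}/{int(q[4])}" for q in S_) or "-")
    print(lean," ".join(f"{x:>9}" for x in row))
E
```

```text
P1 [0.5627 0.1045 0.1565]
0   -55/-67   -50/-64   -45/-61   -39/-59   -34/-57   -28/-56   -22/-55   -16/-54   -10/-55    -5/-55     0/-57     4/-59     8/-61
10   -59/-61   -54/-57   -48/-53   -42/-49   -35/-46   -27/-43   -19/-41   -11/-40    -3/-40     3/-41     9/-43    14/-46    18/-49
20   -64/-56   -59/-50   -53/-45   -46/-40   -38/-35   -27/-30   -15/-26    -2/-24    10/-24    20/-25    28/-28    32/-33    36/-37
30   -71/-53   -67/-46   -62/-39   -55/-32   -45/-25   -29/-17         -         -         -         -    84/-14    73/-22    66/-29
40   -79/-52   -78/-45   -75/-37   -71/-29   -62/-20         -         -         -         -         -         -         -   104/-29
50   -89/-54   -90/-47   -91/-40   -91/-33   -91/-25   -90/-16         -         -         -  -167/-15         -         -         -
60   -97/-58  -101/-53  -105/-48  -109/-43  -115/-38  -122/-34  -132/-32  -145/-32  -159/-35  -174/-39         -         -         -
70  -104/-65  -109/-62  -114/-59  -121/-57  -128/-56  -136/-55  -145/-56  -154/-58  -165/-61  -176/-63         -         -         -
far [0.6367
[... 1497 characters left out ...]
6/-27    18/-26    29/-27    37/-30
30   -63/-66   -61/-60   -58/-54   -54/-48   -49/-41   -42/-34   -33/-27   -18/-20     5/-11         -         -         -    86/-17
40   -70/-64   -69/-58   -68/-52   -66/-45   -62/-38   -57/-30   -49/-20         -         -         -         -         -         -
50   -77/-65   -78/-59   -78/-53   -79/-47   -79/-39   -78/-32   -77/-23   -73/-14         -         -         -         -         -
60   -84/-68   -86/-63   -88/-58   -91/-52   -94/-47   -98/-41  -103/-36  -110/-31  -119/-28  -131/-27  -147/-29  -163/-35  -178/-40
70   -90/-73   -93/-69   -97/-65  -101/-61  -106/-58  -111/-55  -118/-52  -126/-51  -134/-51  -144/-53  -154/-56  -165/-60         -
```

```bash
python3 - <<'E'
from ana import *
q=np.array(r.sense()["joints"])
RA,_=Rtool(0.01,0,0)
Pt=st([-.07,.04,.19]); 
R1,_=Rtool(54,-5,.04); P1=ptcp(.06,R1,back=.10)
print(Pt,P1)
poses=[(Pt,RA)]+[(Pt,Rtool(a,b,.04)[0]) for a,b in ((10,-38),(45,-40),(64,-32),(64,-10))]+[(P1,R1)]
qe=path(q,poses); np.save("qe.npy",qe)
E
```

```text
[0.56447299 0.0928957  0.19      ] [0.57682974 0.10394007 0.14200948]
([-0.008, 0.1249, -0.0048], [0.0075, 0.0149, -0.002]) [26, 10, -33, 26, -33, -146] e1e-11 dq23 
([-0.008, 0.1249, -0.0048], [0.0076, 0.0149, -0.001]) [27, 12, -24, 14, -43, -136] e1e-13 dq12 
([-0.008, 0.1249, -0.0048], [0.0076, 0.015, 0.0001]) [26, 15, -17, 6, -53, -129] e1e-07 dq9 
([-0.008, 0.1249, -0.0048], [0.0074, 0.015, 0.0012]) [26, 18, -10, 0, -62, -125] e1e-08 dq9 
([-0.133, -0.0306, -0.0028], [0.0, 0.0, 0.0]) [22, 17, -11, -7, -58, -118] e2e-08 dq7 
([-0.133, -0.0306, -0.0028], [0.0, 0.0, 0.0]) [19, 15, -11, -15, -55, -110] e4e-08 dq8 
([-0.133, -0.0306, -0.0028], [0.0, 0.0, 0.0]) [14, 15, -10, -24, -53, -101] e7e-08 dq10 
([-0.133, -0.0306, -0.0028], [0.0, 0.0, 0.0]) [9, 15, -10, -34, -53, -90] e5e-08 dq11 
([-0.133, -0.0306, -0.0028], [0.0, 0.0, 0.0]) [3, 15, -9, -44, -55, -79] e4e-08 dq11 
([-0.0142, -0.1181, -0.0946], [0.0, 0.0, 0.0]) [3, 13, -13, -48, -48, -70] e4e-08 dq9 
([-0.0142, -0.1181, -0.0946], [0.0, 0.0, 0.0]) [2, 11, -17, -55, -42, -58] e1e-14 dq12 
([-0.0142, -0.1181, -0.0946], [0.0, 0.0, 0.0]) [-1, 10, -19, -64, -39, -42] e9e-13 dq16 
([-0.0142, -0.1181, -0.0946], [0.0, 0.0, 0.0]) [-6, 11, -22, -77, -39, -22] e1e-12 dq20 
([0.0419, -0.0916, -0.0683], [0.0, 0.0, 0.0]) [-8, 10, -25, -87, -37, -8] e3e-13 dq14 
([0.0419, -0.0916, -0.0683], [0.0, 0.0, 0.0]) [-12, 11, -29, -99, -37, 10] e1e-13 dq18 
([0.0419, -0.0916, -0.0683], [0.0, 0.0, 0.0]) [-17, 12, -34, -112, -42, 30] e2e-13 dq20 
([0.1279, -0.005, -0.002], [0.0, 0.0, 0.0]) [-15, 10, -37, -122, -36, 38] e5e-13 dq10 
([0.1279, -0.005, -0.002], [0.0, 0.0, 0.0]) [-14, 10, -42, -137, -33, 52] e9e-11 dq15 
([0.1279, -0.005, -0.002], [0.0, 0.0, 0.0]) [-13, 10, -49, -157, -35, 70] e4e-12 dq20 
([0.0467, 0.0849, 0.0126], [0.0194, 0.003, 0.0161]) [-10, 12, -49, -164, -31, 75] e1e-08 dq7 
([0.0467, 0.0849, 0.0126], [0.018, 0.0036, 0.0175]) [-7, 14, -49, -173, -28, 80] e2e-08 dq9
```

The wrist is nearly singular at the ideal lean: the tool can't take exactly 35° within the joint ranges. It can take 47–54° of lean, which only pitches in the blade's plane, with the wrist on its other branch (j4 ≈ -170°). I'll go around the singularity in free space, starting with back to vertical and then leaning sideways.

```bash
python3 -m crank '[{"delta_rot":[-0.006,0.08,-0.004],"linear":[0.006,0.012,0],"gripper":100},{"delta_rot":[-0.006,0.1,-0.004],"linear":[0.006,0.012,0],"gripper":100},{"delta_rot":[-0.006,0.1,-0.004],"linear":[0.006,0.012,0],"gripper":100},{"delta_rot":[-0.006,0.11,-0.004],"linear":[0.006,0.012,0],"gripper":100},{"delta_rot":[-0.008,0.11,-0.003],"linear":[0.006,0.012,0],"gripper":100},{"delta_rot":[-0.133,-0.03,-0.003],"linear":[0,0,0],"gripper":100},{"delta_rot":[-0.133,-0.03,-0.003],"linear":[0,0,0],"gripper":100},{"delta_rot":[-0.133,-0.03,-0.003],"linear":[0,0,0],"gripper":80},{"delta_rot":[-0.133,-0.03,-0.003],"linear":[0,0,0],"gripper":60},{"delta_rot":[-0.133,-0.03,-0.003],"linear":[0,0,0],"gripper":45}]'
python3 - <<'E'
from ana import *
s=r.sense();q=np.array(s["joints"]);print(q.round(1),np.linalg.norm(pos2(q)-s["tcp_pos"]))
Pt=st([-.07,.04,.19]); 
R1,_=Rtool(54,-5,.04); P1=ptcp(.06,R1,back=.10)
poses=[(Pt,Rtool(a,b,.04)[0]) for a,b in ((45,-40),(64,-32),(64,-10))]+[(P1,R1)]
path(q,poses,nmax=6.)
E
```

```text
time_s: 12.12
tcp_pos: [0.568, 0.095, 0.1906]
ee_rot: [[-0.969, 0.059, 0.239], [0.193, 0.784, 0.59], [-0.153, 0.618, -0.771]]
wrist_force: [-0.8, -1.5, -0.8]
gripper_width: 0.745
[  3.3  15.6  -9.  -44.5 -55.3 -78.5] 0.00028616372075093634
([-0.008, -0.0779, -0.0621], [0.0005, -0.0004, -0.0003]) [3, 14, -12, -47, -50, -73] e1e-09 dq6 
([-0.008, -0.0779, -0.0621], [0.0005, -0.0004, -0.0003]) [3, 13, -14, -50, -46, -66] e4e-09 dq7 
([-0.008, -0.0779, -0.0621], [0.0005, -0.0004, -0.0004]) [2, 12, -16, -55, -42, -58] e1e-08 dq8 
([-0.008, -0.0779, -0.0621], [0.0005, -0.0003, -0.0004]) [0, 11, -18, -61, -40, -48] e4e-08 dq10 
([-0.008, -0.0779, -0.0621], [0.0005, -0.0003, -0.0005]) [-3, 10, -20, -69, -38, -36] e8e-08 dq12 
([-0.008, -0.0779, -0.0621], [0.0005, -0.0003, -0.0005]) [-6, 11, -22, -77, -39, -22] e1e-14 dq13 
([0.0314, -0.0687, -0.0512], [0.0, 0.0, 0.0]) [-8, 10, -25, -84, -37, -12] e7e-08 dq10 
([0.0314, -0.0687, -0.0512], [0.0, 0.0, 0.0]) [-10, 10, -27, -93, -37, 1] e1e-13 dq13 
([0.0314, -0.0687, -0.0512], [0.0, 0.0, 0.0]) [-13, 11, -30, -102, -38, 15] e5e-08 dq14 
([0.0314, -0.0687, -0.0512], [0.0, 0.0, 0.0]) [-17, 12, -34, -112, -42, 30] e5e-08 dq15 
([0.0959, -0.0037, -0.0015], [0.0, 0.0, 0.0]) [-15, 11, -37, -119, -37, 35] e6e-08 dq7 
([0.0959, -0.0037, -0.0015], [0.0, 0.0, 0.0]) [-15, 10, -40, -128, -34, 44] e3e-13 dq10 
([0.0959, -0.0037, -0.0015], [0.0, 0.0, 0.0]) [-14, 10, -44, -141, -33, 56] e1e-12 dq13 
([0.0959, -0.0037, -0.0015], [0.0, 0.0, 0.0]) [-13, 10, -49, -157, -35, 70] e3e-14 dq15 
([0.0467, 0.0849, 0.0126], [0.0194, 0.003, 0.0161]) [-10, 12, -49, -164, -31, 75] e1e-08 dq7 
([0.0467, 0.0849, 0.0126], [0.018, 0.0036, 0.0175]) [-7, 14, -49, -173, -28, 80] e2e-08 dq9
```

Tracking is good. I continue around the singularity.

```bash
python3 -m crank '[{"delta_rot":[-0.008,-0.078,-0.062],"linear":[0,0,0],"gripper":45},{"delta_rot":[-0.008,-0.078,-0.062],"linear":[0,0,0],"gripper":45},{"delta_rot":[-0.008,-0.078,-0.062],"linear":[0,0,0],"gripper":45},{"delta_rot":[-0.008,-0.078,-0.062],"linear":[0,0,0],"gripper":45},{"delta_rot":[-0.008,-0.078,-0.062],"linear":[0,0,0],"gripper":45},{"delta_rot":[-0.008,-0.078,-0.062],"linear":[0,0,0],"gripper":45},{"delta_rot":[0.031,-0.069,-0.051],"linear":[0,0,0],"gripper":45},{"delta_rot":[0.031,-0.069,-0.051],"linear":[0,0,0],"gripper":45},{"delta_rot":[0.031,-0.069,-0.051],"linear":[0,0,0],"gripper":45},{"delta_rot":[0.031,-0.069,-0.051],"linear":[0,0,0],"gripper":45}]'
python3 - <<'E'
from ana import *
s=r.sense();q=np.array(s["joints"]);print(q.round(1),np.linalg.norm(pos2(q)-s["tcp_pos"]))
Pt=st([-.07,.04,.19]); 
R1,_=Rtool(54,-5,.04); P1=ptcp(.06,R1,back=.10)
poses=[(Pt,Rtool(a,b,.04)[0]) for a,b in ((64,-10),)]+[(P1,R1)]
path(q,poses,nmax=6.)
E
```

```text
time_s: 13.38
tcp_pos: [0.5693, 0.0926, 0.1913]
ee_rot: [[-0.443, -0.31, 0.841], [0.105, 0.914, 0.392], [-0.89, 0.262, -0.372]]
wrist_force: [0.3, 1.2, -1.1]
gripper_width: 0.454
[ -16.1   12.4  -33.7 -112.1  -41.1   29.9] 0.00036801076371493585
([0.0941, -0.0031, -0.0001], [0.0009, 0.0003, -0.0009]) [-15, 11, -36, -119, -36, 36] e6e-08 dq7 
([0.0941, -0.0031, -0.0001], [0.0009, 0.0002, -0.0009]) [-14, 10, -39, -129, -33, 44] e2e-13 dq10 
([0.0941, -0.0031, -0.0001], [0.0009, 0.0001, -0.0009]) [-14, 10, -44, -142, -33, 56] e9e-13 dq13 
([0.0941, -0.0031, -0.0001], [0.0009, 0.0001, -0.0009]) [-13, 10, -49, -157, -35, 70] e1e-14 dq15 
([0.0467, 0.0849, 0.0126], [0.0194, 0.003, 0.0161]) [-10, 12, -49, -164, -31, 75] e1e-08 dq7 
([0.0467, 0.0849, 0.0126], [0.018, 0.0036, 0.0175]) [-7, 14, -49, -173, -28, 80] e2e-08 dq9
```

```bash
python3 -m crank '[{"delta_rot":[0.094,-0.003,0],"linear":[0.001,0,-0.001],"gripper":45},{"delta_rot":[0.094,-0.003,0],"linear":[0.001,0,-0.001],"gripper":45},{"delta_rot":[0.094,-0.003,0],"linear":[0.001,0,-0.001],"gripper":45},{"delta_rot":[0.08,-0.003,0],"linear":[0,0,0],"gripper":45},{"delta_rot":[0.03,0.04,0.006],"linear":[0.019,0.003,0.016],"gripper":45},{"delta_rot":[0.04,0.07,0.01],"linear":[0.018,0.003,0.017],"gripper":45},{"delta_rot":[0.03,0.06,0.009],"linear":[0,0,0],"gripper":45},{"delta_rot":[0,0,0],"linear":[0,0,0],"gripper":45}]'
python3 - <<'E'
from ana import *
from h import *
s=r.sense();q=np.array(s["joints"]);print(q.round(1),np.linalg.norm(pos2(q)-s["tcp_pos"]))
R1,_=Rtool(54,-5,.04); P1=ptcp(.06,R1,back=.10)
print(R1.T@(P1-s["tcp_pos"]), Ro.from_matrix(s["ee_rot"].T@R1).as_rotvec())
c=capture("wrist"); cv2.imwrite("pics/w6.png",c["img"])
c2=capture("scene"); cv2.imwrite("pics/s6.png",c2["img"])
g=st(np.array([.03,.06,.06])+AX*.034); print(fproj(c,g))
E
```

```text
time_s: 14.38
tcp_pos: [0.578, 0.103, 0.1425]
ee_rot: [[-0.579, 0.107, 0.808], [0.133, 0.99, -0.036], [-0.804, 0.087, -0.588]]
wrist_force: [0.6, 0.2, 0.3]
gripper_width: 0.451
[  -7.8   14.2  -48.  -170.4  -26.4   78.4] 0.0002783651226336268
[ 0.00120072  0.00073822 -0.00068142] [ 0.00942466 -0.00408502  0.00102599]
[321.67292287 236.6977834 ]
```

View pics/w6.png

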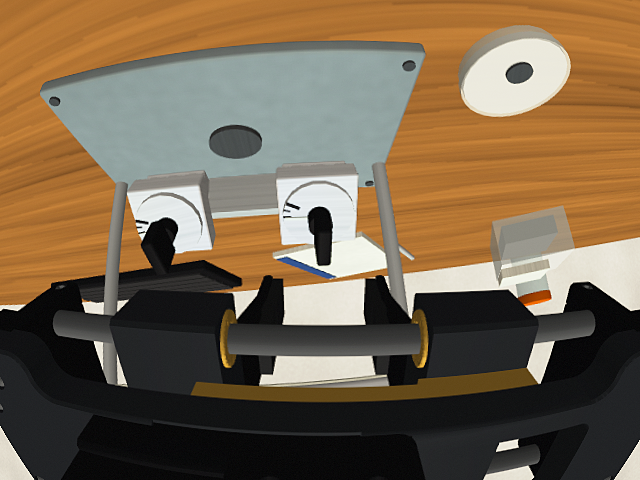

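View pics/s6.png

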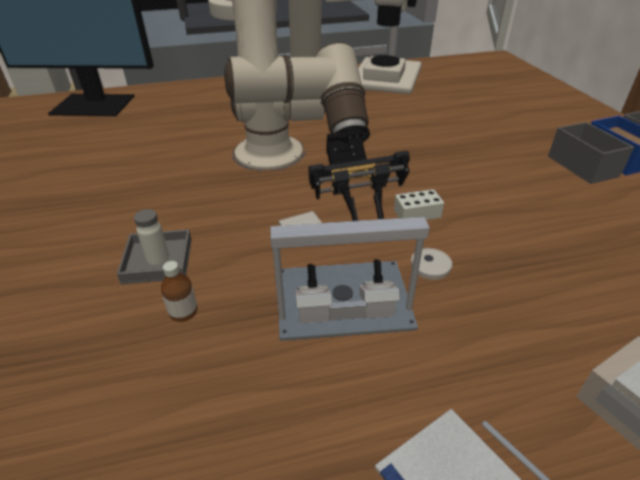

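The blade centre is predicted at (322,237) and seen at (321,236), so the alignment is good. I advance along the tool axis, easing the lean down to 47°.

```bash
python3 - <<'E'
from ana import *
s=r.sense();q=np.array(s["joints"])
R1,_=Rtool(52,-4.5,.04); P1=ptcp(.06,R1,back=.04)
R2,_=Rtool(47,-4.2,.04); P2=ptcp(.06,R2)
path(q,[(P1,R1),(P2,R2)],nmax=4.)
E
```

```text
([0.0098, 0.0138, 0.0026], [-0.0009, 0.0004, 0.0301]) [-7, 18, -46, -173, -28, 80] e3e-09 dq4 
([0.0098, 0.0138, 0.0026], [-0.0014, 0.0007, 0.03]) [-6, 22, -44, -175, -28, 82] e6e-10 dq4 
([0.0043, 0.0434, 0.0037], [0.0008, -0.0001, 0.02]) [-6, 23, -41, -175, -24, 81] e3e-12 dq4 
([0.0043, 0.0434, 0.0037], [-0.0001, 0.0, 0.02]) [-6, 25, -38, -175, -20, 81] e3e-11 dq4
```

```bash
python3 -m crank '[{"delta_rot":[0.01,0.014,0.003],"linear":[-0.001,0,0.02],"gripper":45},{"delta_rot":[0.01,0.014,0.003],"linear":[-0.001,0.001,0.02],"gripper":45},{"delta_rot":[0,0,0],"linear":[0,0,0.02],"gripper":45},{"delta_rot":[0.004,0.043,0.004],"linear":[0.001,0,0.01],"gripper":45},{"delta_rot":[0.004,0.043,0.004],"linear":[0,0,0.01],"gripper":45},{"delta_rot":[0,0,0],"linear":[0,0,0],"gripper":45}]'
python3 - <<'E'
from ana import *
from h import *
s=r.sense();q=np.array(s["joints"]);print(q.round(1))
R2,_=Rtool(47,-4.2,.04); P2=ptcp(.06,R2)
print(s["ee_rot"].T@(P2-s["tcp_pos"]), Ro.from_matrix(s["ee_rot"].T@R2).as_rotvec())
c=capture("wrist"); cv2.imwrite("pics/w7.png",c["img"])
cv2.imwrite("pics/w7z.png",cv2.resize(c["img"][190:310,240:400],None,fx=5,fy=5,interpolation=cv2.INTER_CUBIC))
E
```

```text
time_s: 15.22
tcp_pos: [0.6402, 0.0995, 0.0931]
ee_rot: [[-0.667, 0.138, 0.732], [0.152, 0.987, -0.047], [-0.729, 0.08, -0.68]]
wrist_force: [-0.8, 0.4, -0.5]
gripper_width: 0.451
[  -6.3   22.7  -39.5 -174.2  -19.4   80.1]
[-0.00247547  0.00113067  0.01957476] [-0.00038001  0.00062553 -0.00207753]
```

View pics/w7z.png

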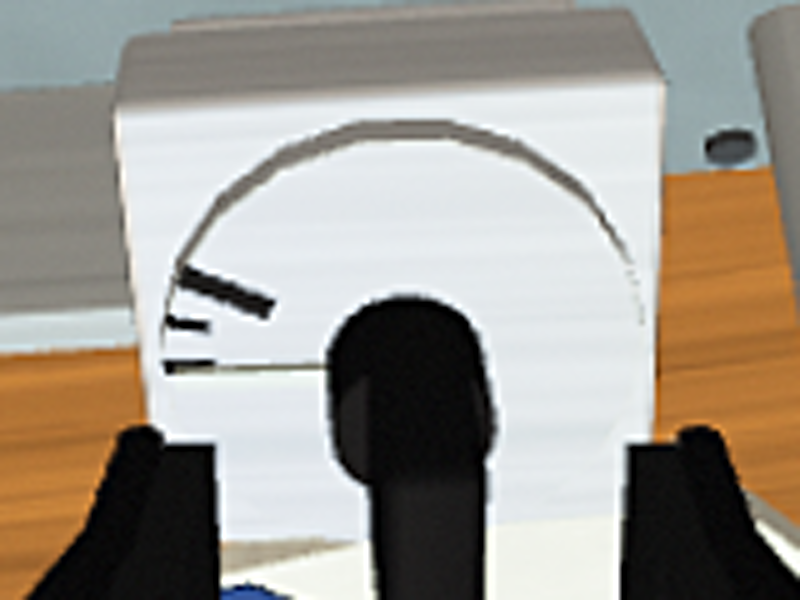

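The view shows the pointer on the zero tick at (190,367) in the zoom, the long mark at (225,292), and the blade between the open fingers. I go the last 20 mm and close.

```bash
python3 -m crank '[{"delta_rot":[0,0,0],"linear":[-0.001,0.0005,0.01],"gripper":45},{"delta_rot":[0,0,-0.002],"linear":[-0.0015,0.0005,0.0095],"gripper":45},{"delta_rot":[0,0,0],"linear":[0,0,0],"gripper":45}]'
python3 - <<'E'
from ana import *
from h import *
s=r.sense();q=np.array(s["joints"]);print(q.round(1),s["moment"].round(3))
R2,_=Rtool(47,-4.2,.04); P2=ptcp(.06,R2)
print(s["ee_rot"].T@(P2-s["tcp_pos"]), Ro.from_matrix(s["ee_rot"].T@R2).as_rotvec())
c=capture("wrist"); cv2.imwrite("pics/w8.png",c["img"])
cv2.imwrite("pics/w8z.png",cv2.resize(c["img"][200:320,240:400],None,fx=5,fy=5,interpolation=cv2.INTER_CUBIC))
E
```

```text
time_s: 15.65
tcp_pos: [0.6551, 0.0997, 0.0804]
ee_rot: [[-0.67, 0.137, 0.73], [0.15, 0.988, -0.047], [-0.727, 0.078, -0.682]]
wrist_force: [-0.4, 0.2, 0.2]
gripper_width: 0.449
[  -6.1   25.1  -38.1 -174.9  -20.2   80.7] [ 0.088  1.541 -0.036]
[-1.84659067e-03 -9.67353230e-05  2.53751699e-05] [-2.66910482e-04 -2.85478127e-03  6.87498095e-07]
```

View pics/w8z.png

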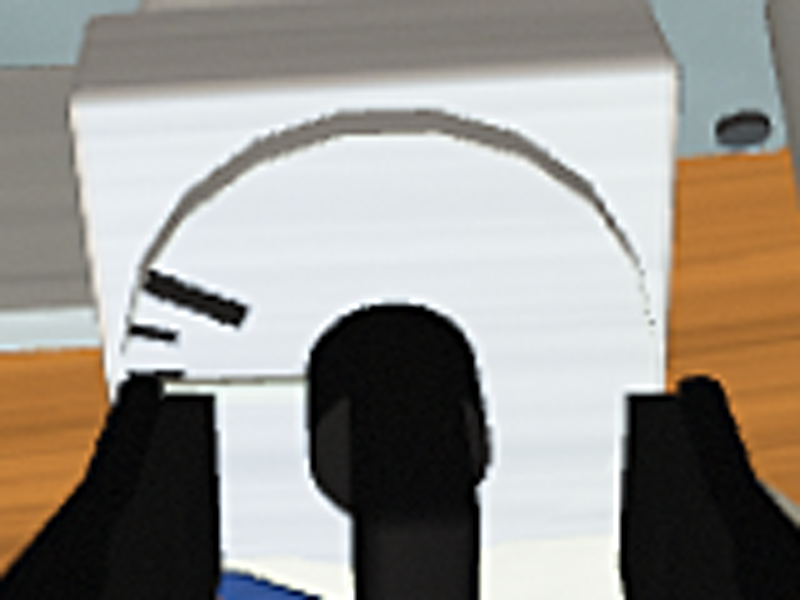

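The alignment is as predicted. I apply a small correction along the blade and close the fingers.

```bash
python3 -m crank '[{"delta_rot":[0,0,0],"linear":[-0.0018,0,0],"gripper":30},{"delta_rot":[0,0,0],"linear":[0,0,0],"gripper":18},{"delta_rot":[0,0,0],"linear":[0,0,0],"gripper":5},{"delta_rot":[0,0,0],"linear":[0,0,0],"gripper":5},{"delta_rot":[0,0,0],"linear":[0,0,0],"gripper":5}]'
cat > look.py <<'E'
import sys
from ana import *
from h import *
yc,f0,name=float(sys.argv[1]),float(sys.argv[2]),sys.argv[3]
s=r.sense();q=np.array(s["joints"]);print(s["time_s"],q.round(1),"F",s["wrist_force"].round(1),"M",s["moment"].round(3),"Mtool",(s["ee_rot"].T@s["moment"]).round(3),"Maxis",round(float((Rs()@AX)@s["moment"]),3),"w",round(s["gripper_width"]*87,1))
best=min(((np.linalg.norm(Ro.from_matrix(s["ee_rot"].T@Rtool(float(sys.argv[4]),float(sys.argv[5]),ph)[0]).as_rotvec()),ph) for ph in np.arange(-.5,.8,.005))); print("tool-implied phi",round(best[1],3),"twist",round(best[1]-f0,3),"resid",round(best[0],3))
c=capture("wrist"); cv2.imwrite(f"pics/{name}.png",cv2.resize(c["img"][190:310,240:400],None,fx=5,fy=5,interpolation=cv2.INTER_CUBIC))
E
python3 look.py .06 .04 w9 47 -4.2
```

```text
time_s: 16.32
tcp_pos: [0.6557, 0.0985, 0.0827]
ee_rot: [[-0.67, 0.138, 0.73], [0.152, 0.987, -0.048], [-0.727, 0.078, -0.682]]
wrist_force: [-3.0, -4.9, 2.2]
gripper_width: 0.125
16.325 [  -6.2   24.8  -37.9 -174.8  -19.8   80.6] F [-3.  -4.9  2.2] M [-1.247  1.685 -1.247] Mtool [ 1.997  1.393 -0.14 ] Maxis -0.158 w 10.9
tool-implied phi 0.04 twist 0.0 resid 0.003
```

View pics/w9.png

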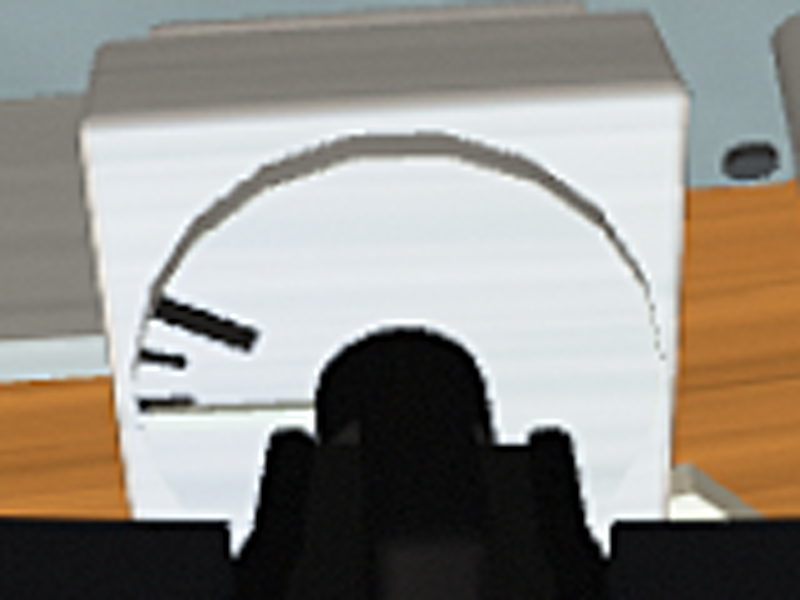

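The blade is gripped (10.9 mm) and the pointer is still on zero. I turn clockwise in small steps and then read the pointer.

```bash
python3 -c "
from ana import *
a=Rtool(47,-4.2,.04)[0]
for t in (.225,.4,.45): print(t,Ro.from_matrix(a.T@Rtool(47,-4.2,.04+t)[0]).as_rotvec().round(3))"
python3 -m crank '[{"delta_rot":[0,0,0.04],"linear":[0,0,0],"gripper":5},{"delta_rot":[0,0,0.05],"linear":[0,0,0],"gripper":5},{"delta_rot":[0,0,0.05],"linear":[0,0,0],"gripper":5},{"delta_rot":[0,0,0.05],"linear":[0,0,0],"gripper":5},{"delta_rot":[0,0,0.03],"linear":[0,0,0],"gripper":5},{"delta_rot":[0,0,0],"linear":[0,0,0],"gripper":5}]'
python3 look.py .06 .04 w10 47 -4.2
```

```text
0.225 [0.    0.    0.222]
0.4 [-0.     0.     0.396]
0.45 [0.    0.    0.446]
time_s: 17.12
tcp_pos: [0.6558, 0.0979, 0.0827]
ee_rot: [[-0.623, 0.282, 0.73], [0.364, 0.93, -0.049], [-0.693, 0.235, -0.682]]
wrist_force: [-3.0, -7.1, 2.0]
gripper_width: 0.128
17.125 [  -6.2   24.8  -37.9 -174.8  -19.8   68. ] F [-3.  -7.1  2. ] M [-2.094  1.691 -1.903] Mtool [ 3.237  0.537 -0.313] Maxis -0.215 w 11.1
tool-implied phi 0.265 twist 0.225 resid 0.003
```

View pics/w10.png

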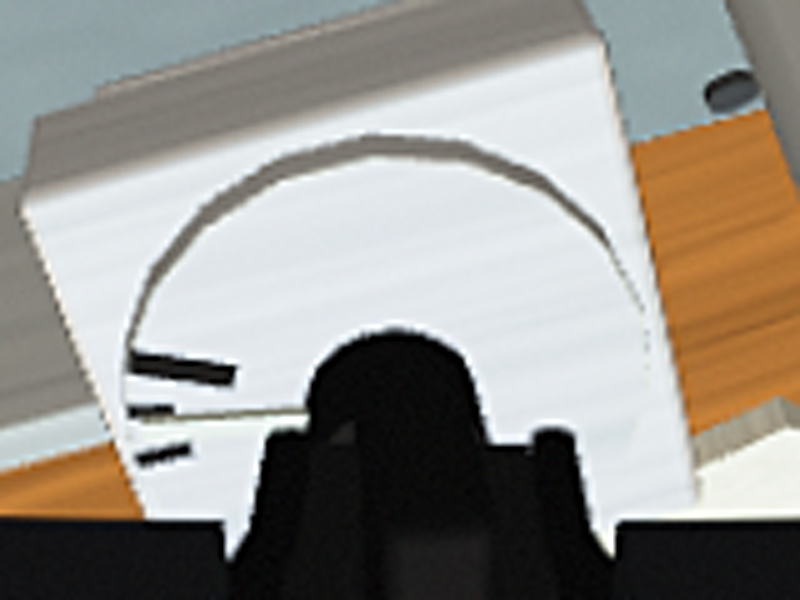

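The pointer stands just short of the fine tick, at (150,419) against the tick at (150,412), which is about 0.2 rad. I turn 0.235 rad further.

```bash

python3 -m crank '[{"delta_rot":[0,0,0.05],"linear":[0,0,0],"gripper":5},{"delta_rot":[0,0,0.05],"linear":[0,0,0],"gripper":5},{"delta_rot":[0,0,0.05],"linear":[0,0,0],"gripper":5},{"delta_rot":[0,0,0.05],"linear":[0,0,0],"gripper":5},{"delta_rot":[0,0,0.035],"linear":[0,0,0],"gripper":5},{"delta_rot":[0,0,0],"linear":[0,0,0],"gripper":5}]'
python3 look.py .06 .04 w11 47 -4.2
```

```text
time_s: 17.92
tcp_pos: [0.6556, 0.0976, 0.0826]
ee_rot: [[-0.541, 0.419, 0.729], [0.57, 0.82, -0.049], [-0.619, 0.389, -0.682]]
wrist_force: [-4.5, -8.5, 3.0]
gripper_width: 0.136
17.925 [  -6.3   24.8  -37.9 -174.8  -19.8   54.6] F [-4.5 -8.5  3. ] M [-2.612  1.85  -2.161] Mtool [ 3.804 -0.42  -0.521] Maxis -0.118 w 11.8
tool-implied phi 0.5 twist 0.46 resid 0.004
```

View pics/w11.png

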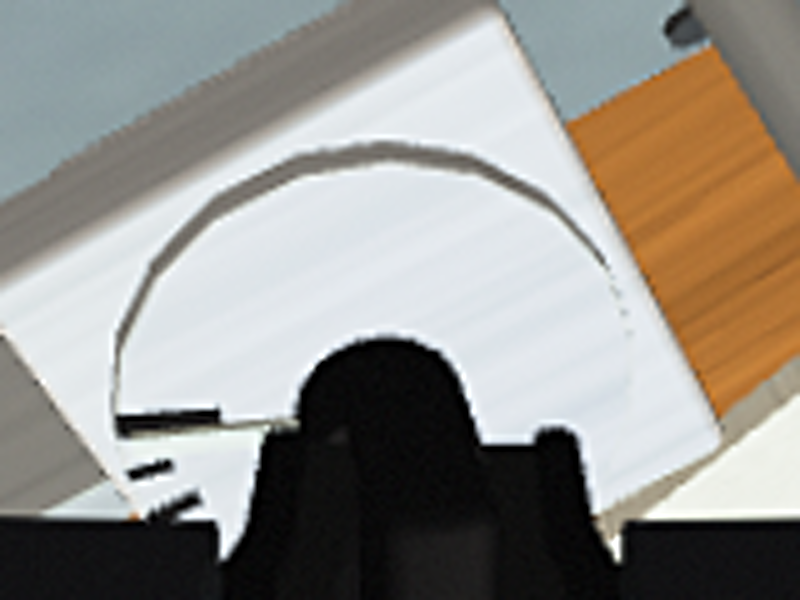

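The pointer lies along the lower edge of the long mark, at about 0.42 rad. I nudge it slightly and hold for over a second.

```bash

python3 -m crank '[{"delta_rot":[0,0,0.025],"linear":[0,0,0],"gripper":5},{"delta_rot":[0,0,0],"linear":[0,0,0],"gripper":5},{"delta_rot":[0,0,0],"linear":[0,0,0],"gripper":5},{"delta_rot":[0,0,0],"linear":[0,0,0],"gripper":5},{"delta_rot":[0,0,0],"linear":[0,0,0],"gripper":5},{"delta_rot":[0,0,0],"linear":[0,0,0],"gripper":5},{"delta_rot":[0,0,0],"linear":[0,0,0],"gripper":5},{"delta_rot":[0,0,0],"linear":[0,0,0],"gripper":5},{"delta_rot":[0,0,0],"linear":[0,0,0],"gripper":5},{"delta_rot":[0,0,0],"linear":[0,0,0],"gripper":5}]'
python3 look.py .06 .04 w12 47 -4.2
```

```text
time_s: 19.23
tcp_pos: [0.6556, 0.0976, 0.0826]
ee_rot: [[-0.53, 0.433, 0.729], [0.59, 0.806, -0.049], [-0.609, 0.404, -0.682]]
wrist_force: [-3.9, -8.4, 3.7]
gripper_width: 0.141
19.225 [  -6.3   24.8  -37.9 -174.8  -19.8   53.1] F [-3.9 -8.4  3.7] M [-2.672  1.875 -2.15 ] Mtool [ 3.832 -0.515 -0.573] Maxis -0.074 w 12.3
tool-implied phi 0.525 twist 0.485 resid 0.004
```

View pics/w12.png

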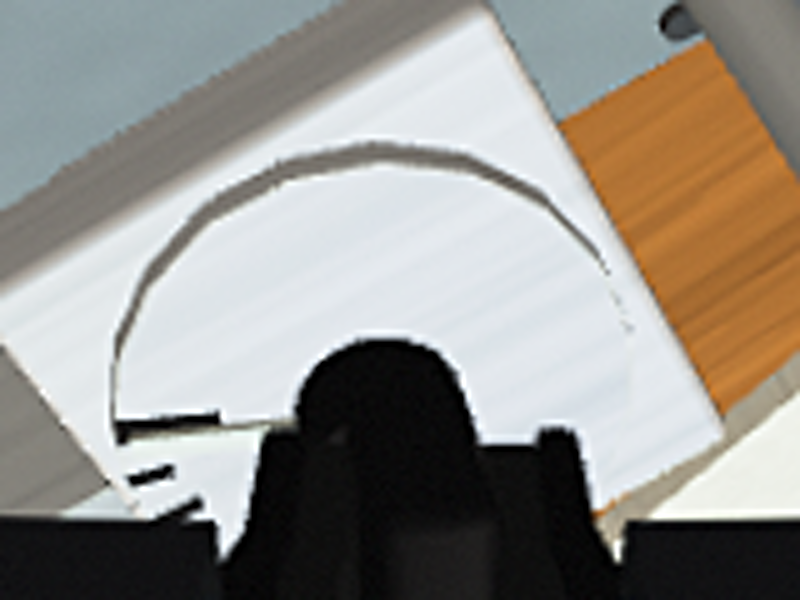

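The pointer lies on the long mark and has been held there for about 1.6 s. I hold a moment more, turn back gently, then release.

```bash

python3 -m crank '[{"delta_rot":[0,0,0],"linear":[0,0,0],"gripper":5},{"delta_rot":[0,0,0],"linear":[0,0,0],"gripper":5},{"delta_rot":[0,0,-0.06],"linear":[0,0,0],"gripper":5},{"delta_rot":[0,0,-0.06],"linear":[0,0,0],"gripper":5},{"delta_rot":[0,0,-0.06],"linear":[0,0,0],"gripper":5},{"delta_rot":[0,0,-0.06],"linear":[0,0,0],"gripper":5},{"delta_rot":[0,0,-0.06],"linear":[0,0,0],"gripper":5},{"delta_rot":[0,0,-0.06],"linear":[0,0,0],"gripper":5},{"delta_rot":[0,0,-0.06],"linear":[0,0,0],"gripper":5},{"delta_rot":[0,0,-0.06],"linear":[0,0,0],"gripper":5}]'
python3 -m crank '[{"delta_rot":[0,0,0],"linear":[0,0,0],"gripper":5},{"delta_rot":[0,0,0],"linear":[0,0,0],"gripper":25},{"delta_rot":[0,0,0],"linear":[0,0,0],"gripper":45},{"delta_rot":[0,0,0],"linear":[0,0,0],"gripper":45},{"delta_rot":[0,0,0],"linear":[0,0,0],"gripper":45}]'
python3 look.py .06 .04 w13 47 -4.2
```

```text
time_s: 20.52
tcp_pos: [0.6556, 0.0984, 0.0824]
ee_rot: [[-0.67, 0.137, 0.729], [0.15, 0.988, -0.048], [-0.727, 0.077, -0.682]]
wrist_force: [-2.8, -3.9, 1.6]
gripper_width: 0.122
time_s: 21.15
tcp_pos: [0.656, 0.0997, 0.0825]
ee_rot: [[-0.67, 0.136, 0.73], [0.15, 0.988, -0.046], [-0.727, 0.079, -0.682]]
wrist_force: [-0.0, -0.4, -0.6]
gripper_width: 0.429
21.15 [  -6.1   24.9  -37.9 -174.7  -19.8   80.5] F [-0.  -0.4 -0.6] M [0.071 1.491 0.044] Mtool [ 0.144  1.486 -0.047] Maxis 0.136 w 37.3
tool-implied phi 0.04 twist 0.0 resid 0.002
```

View pics/w13.png

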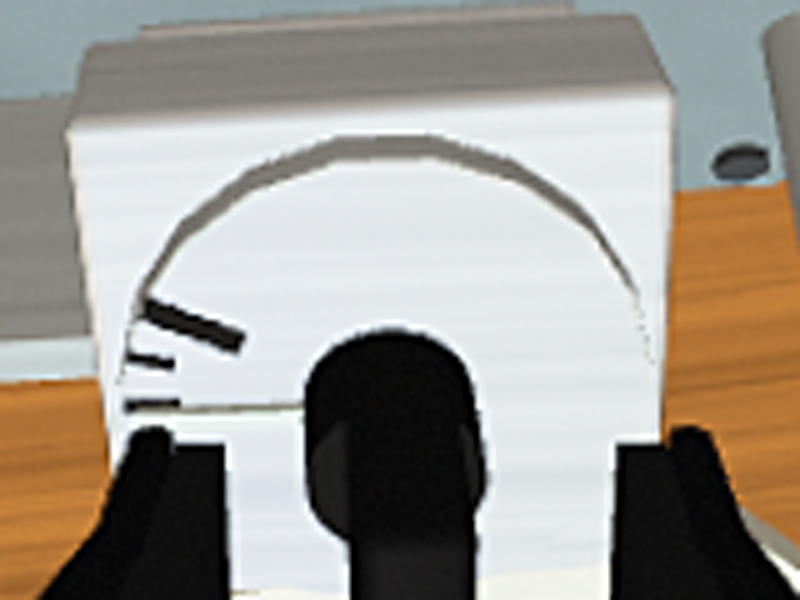

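The pointer is back on zero and the dial hasn't moved. I withdraw along the axis and move to the right screw.

```bash
python3 - <<'E'
from ana import *
s=r.sense();q=np.array(s["joints"])
R0,_=Rtool(47,-4.2,.04); R1,_=Rtool(54,-5,.04); R2,_=Rtool(56,1,-.185);R3,_=Rtool(48,1,-.185)
print(Rtool(48,1,-.185)[1],Rtool(48,1,.265)[1])
poses=[(ptcp(.06,R0,back=.03),R0),(ptcp(.06,R1,back=.10),R1),(ptcp(-.06,R2,back=.10),R2),(ptcp(-.06,R2,back=.04),R2),(ptcp(-.06,R3,back=.02),R3),(ptcp(-.06,R3),R3)]
path(q,poses,nmax=5.)
E
```

```text
-3.3552828242468147 2.4108357227714383
([0.0001, -0.002, 0.0003], [0.0006, -0.0003, -0.0292]) [-6, 21, -40, -174, -18, 80] e9e-10 dq4 
([-0.0093, -0.0606, -0.0055], [0.0049, -0.0008, -0.0347]) [-7, 18, -45, -174, -23, 80] e3e-10 dq5 
([-0.0093, -0.0606, -0.0055], [0.0028, -0.0004, -0.0349]) [-7, 14, -49, -173, -28, 80] e1e-10 dq5 
([0.0357, -0.0093, -0.0707], [-0.0005, -0.037, -0.0033]) [-12, 14, -50, -169, -28, 84] e3e-10 dq5 
([0.0357, -0.0093, -0.0707], [0.0021, -0.0371, -0.002]) [-17, 13, -50, -166, -29, 87] e8e-11 dq5 
([0.0357, -0.0093, -0.0707], [0.0047, -0.0369, -0.0007]) [-22, 13, -51, -162, -30, 91] e1e-10 dq5 
([0.0, 0.0, 0.0], [0.0, -0.0, 0.03]) [-21, 18, -49, -164, -33, 93] e9e-09 dq5 
([0.0, 0.0, 0.0], [0.0, -0.0, 0.03]) [-21, 22, -47, -166, -36, 95] e2e-09 dq4 
([-0.0123, 0.0687, -0.0049], [-0.0001, -0.0, 0.01]) [-20, 21, -43, -164, -27, 92] e8e-10 dq9 
([-0.0123, 0.0687, -0.0049], [-0.0008, -0.0001, 0.01]) [-19, 21, -39, -160, -18, 88] e6e-08 dq9 
([0.0, 0.0, 0.0], [0.0, -0.0, 0.02]) [-19, 23, -38, -163, -20, 90] e5e-09 dq3
```

```bash

python3 -m crank '[{"delta_rot":[0,0,0],"linear":[0,0,-0.015],"gripper":45},{"delta_rot":[0,0,0],"linear":[0,0,-0.015],"gripper":45},{"delta_rot":[-0.009,-0.06,-0.005],"linear":[0.005,-0.001,-0.035],"gripper":45},{"delta_rot":[-0.009,-0.06,-0.005],"linear":[0.003,0,-0.035],"gripper":45},{"delta_rot":[0.036,-0.009,-0.07],"linear":[0,-0.037,-0.003],"gripper":45},{"delta_rot":[0.036,-0.009,-0.07],"linear":[0.002,-0.037,-0.002],"gripper":45},{"delta_rot":[0.036,-0.009,-0.07],"linear":[0.005,-0.037,-0.001],"gripper":45},{"delta_rot":[0,0,0],"linear":[0,0,0],"gripper":45}]'
python3 - <<'E'
from ana import *
from h import *
s=r.sense();q=np.array(s["joints"]);print(q.round(1))
c=capture("wrist"); cv2.imwrite("pics/w14.png",c["img"])
g=st(np.array([.03,-.06,.06])+AX*.034); print(fproj(c,g))
R2,_=Rtool(56,1,-.185);R3,_=Rtool(48,1,-.185)
poses=[(ptcp(-.06,R2,back=.04),R2),(ptcp(-.06,R3,back=.02),R3),(ptcp(-.06,R3),R3)]
path(q,poses,nmax=5.)
E
```

```text
time_s: 22.2
tcp_pos: [0.555, -0.0068, 0.1414]
ee_rot: [[-0.576, 0.085, 0.813], [-0.075, 0.985, -0.157], [-0.814, -0.152, -0.561]]
wrist_force: [0.6, 0.0, -0.2]
gripper_width: 0.446
[ -21.8   12.5  -50.5 -161.7  -29.7   90.6]
[326.35054527 236.28021705]
([-0.002, -0.0017, -0.0019], [0.0001, 0.0009, 0.0311]) [-21, 17, -49, -164, -33, 93] e2e-08 dq5 
([-0.002, -0.0017, -0.0019], [0.0002, 0.0008, 0.0311]) [-21, 22, -47, -166, -36, 95] e4e-09 dq4 
([-0.0123, 0.0687, -0.0049], [-0.0001, -0.0, 0.01]) [-20, 21, -43, -164, -27, 92] e8e-10 dq9 
([-0.0123, 0.0687, -0.0049], [-0.0008, -0.0001, 0.01]) [-19, 21, -39, -160, -18, 88] e6e-08 dq9 
([0.0, 0.0, 0.0], [0.0, -0.0, 0.02]) [-19, 23, -38, -163, -20, 90] e5e-09 dq3
```

View pics/w14.png

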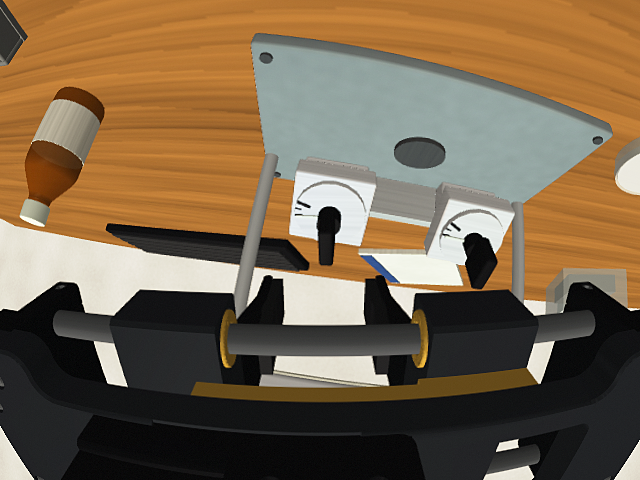

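The right blade centre is seen at (328,236) and predicted at (326,236). I go in.

```bash

python3 -m crank '[{"delta_rot":[-0.002,-0.002,-0.002],"linear":[0,0.001,0.02],"gripper":45},{"delta_rot":[-0.002,-0.002,-0.002],"linear":[0,0.001,0.02],"gripper":45},{"delta_rot":[0,0,0],"linear":[0,0,0.02],"gripper":45},{"delta_rot":[-0.012,0.069,-0.005],"linear":[-0.001,0,0.01],"gripper":45},{"delta_rot":[-0.012,0.069,-0.005],"linear":[-0.001,0,0.01],"gripper":45},{"delta_rot":[0,0,0],"linear":[0,0,0],"gripper":45}]'
python3 look.py -.06 -.185 w15 48 1
python3 - <<'E'
from ana import *
s=r.sense();R3,_=Rtool(48,1,-.185);P=ptcp(-.06,R3)
print((s["ee_rot"].T@(P-s["tcp_pos"])).round(4), Ro.from_matrix(s["ee_rot"].T@R3).as_rotvec().round(4))
E
```

```text
time_s: 23.0
tcp_pos: [0.6238, -0.0144, 0.0984]
ee_rot: [[-0.678, 0.051, 0.733], [-0.073, 0.988, -0.136], [-0.731, -0.146, -0.666]]
wrist_force: [-0.5, 0.9, 0.2]
gripper_width: 0.453
23.0 [ -18.2   20.3  -38.3 -160.5  -17.5   87.8] F [-0.5  0.9  0.2] M [0.262 1.513 0.05 ] Mtool [-0.324  1.501 -0.046] Maxis 0.034 w 39.5
tool-implied phi -0.19 twist -0.005 resid 0.005
[ 0.0016 -0.0036  0.0218] [0.0031 0.0017 0.0031]
```

View pics/w15.png

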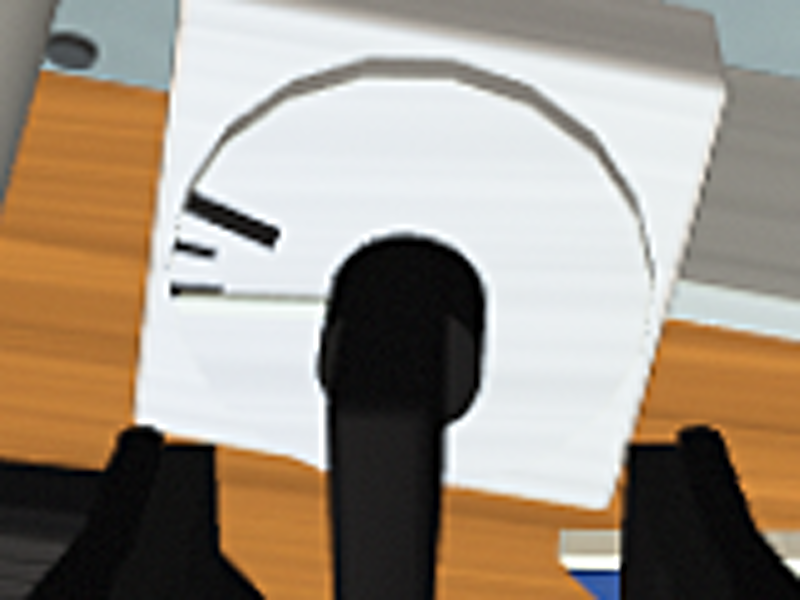

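The blade sits about 3 mm to the left of centre in the zoom, at x = 388 against 418. I correct this and go the last 21 mm.

```bash

python3 -m crank '[{"delta_rot":[0.002,0.001,0.002],"linear":[0.001,-0.0033,0.001],"gripper":45},{"delta_rot":[0,0,0.001],"linear":[0,0,0.01],"gripper":45},{"delta_rot":[0,0,0],"linear":[0,0,0.0105],"gripper":45},{"delta_rot":[0,0,0],"linear":[0,0,0],"gripper":45}]'
python3 look.py -.06 -.185 w16 48 1
python3 - <<'E'
from ana import *
s=r.sense();R3,_=Rtool(48,1,-.185);P=ptcp(-.06,R3)
print((s["ee_rot"].T@(P-s["tcp_pos"])).round(4), Ro.from_matrix(s["ee_rot"].T@R3).as_rotvec().round(4))
E
```

```text
time_s: 23.55
tcp_pos: [0.6365, -0.0217, 0.08]
ee_rot: [[-0.684, 0.056, 0.727], [-0.067, 0.988, -0.138], [-0.726, -0.143, -0.672]]
wrist_force: [-1.0, -0.4, -1.3]
gripper_width: 0.448
23.55 [ -18.7   23.4  -37.7 -162.2  -19.5   89.7] F [-1.  -0.4 -1.3] M [ 0.212  1.539 -0.006] Mtool [-0.244  1.534 -0.055] Maxis 0.019 w 38.9
tool-implied phi -0.185 twist 0.0 resid 0.005
[-0.0013  0.0006 -0.0009] [ 0.0005 -0.0037 -0.0014]
```

View pics/w16.png

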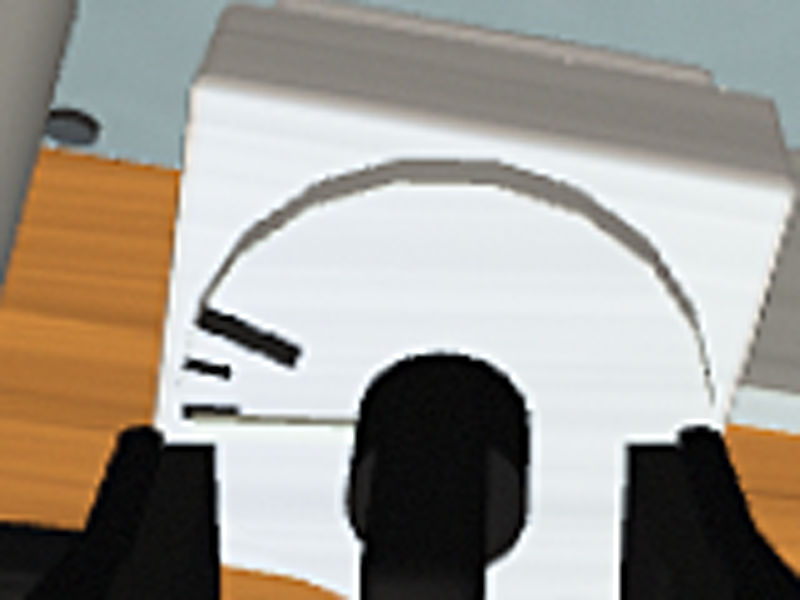

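Centred on the blade. I close the fingers.

```bash
python3 -m crank '[{"delta_rot":[0,0,0],"linear":[-0.001,0.0005,0],"gripper":30},{"delta_rot":[0,0,0],"linear":[0,0,0],"gripper":18},{"delta_rot":[0,0,0],"linear":[0,0,0],"gripper":5},{"delta_rot":[0,0,0],"linear":[0,0,0],"gripper":5},{"delta_rot":[0,0,0],"linear":[0,0,0],"gripper":5}]'
python3 look.py -.06 -.185 w17 48 1
python3 -c "
from ana import *
a=Rtool(48,1,-.185)[0]
for t in (.225,.4,.45): print(t,Ro.from_matrix(a.T@Rtool(48,1,-.185+t)[0]).as_rotvec().round(3))"
```

```text
time_s: 24.22
tcp_pos: [0.6372, -0.0203, 0.0824]
ee_rot: [[-0.682, 0.054, 0.729], [-0.069, 0.988, -0.138], [-0.728, -0.144, -0.67]]
wrist_force: [0.0, 3.7, 1.4]
gripper_width: 0.12
24.225 [ -18.5   23.2  -37.7 -162.3  -19.4   89.7] F [0.  3.7 1.4] M [1.279 1.281 0.971] Mtool [-1.667  1.196  0.106] Maxis 0.192 w 10.5
tool-implied phi -0.185 twist 0.0 resid 0.002
0.225 [-0.    -0.     0.219]
0.4 [-0.   -0.    0.39]
0.45 [-0.    -0.     0.439]
```

View pics/w17.png

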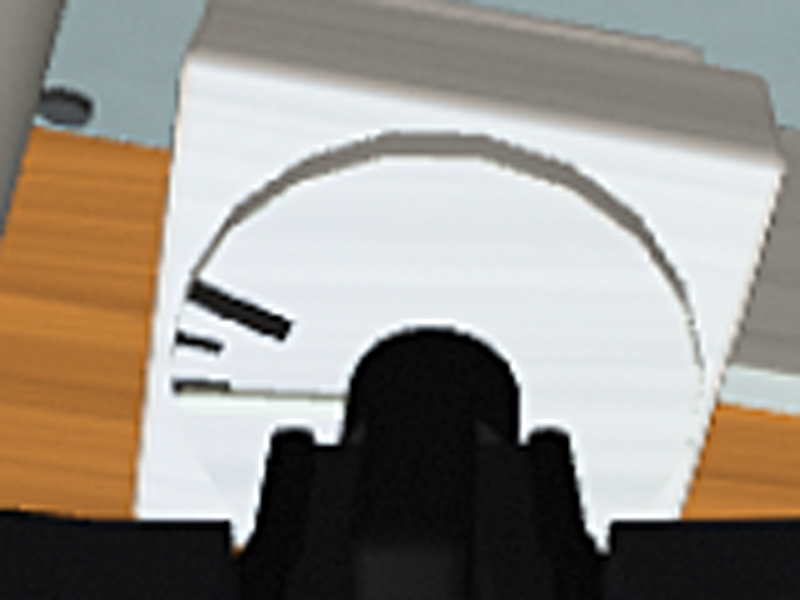

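The handle is gripped at 10.5 mm with the pointer on zero. I turn it to about 0.40 rad, then look.

```bash

python3 -m crank '[{"delta_rot":[0,0,0.04],"linear":[0,0,0],"gripper":5},{"delta_rot":[0,0,0.05],"linear":[0,0,0],"gripper":5},{"delta_rot":[0,0,0.05],"linear":[0,0,0],"gripper":5},{"delta_rot":[0,0,0.05],"linear":[0,0,0],"gripper":5},{"delta_rot":[0,0,0.05],"linear":[0,0,0],"gripper":5},{"delta_rot":[0,0,0.05],"linear":[0,0,0],"gripper":5},{"delta_rot":[0,0,0.05],"linear":[0,0,0],"gripper":5},{"delta_rot":[0,0,0.05],"linear":[0,0,0],"gripper":5},{"delta_rot":[0,0,0.03],"linear":[0,0,0],"gripper":5},{"delta_rot":[0,0,0],"linear":[0,0,0],"gripper":5}]'
python3 look.py -.06 -.185 w18 48 1
```

```text
time_s: 25.52
tcp_pos: [0.6371, -0.0216, 0.0821]
ee_rot: [[-0.601, 0.33, 0.728], [0.341, 0.93, -0.139], [-0.723, 0.164, -0.671]]
wrist_force: [-0.9, -3.2, 1.1]
gripper_width: 0.114
25.525 [ -18.6   23.2  -37.7 -162.3  -19.3   65.7] F [-0.9 -3.2  1.1] M [-1.029  2.021 -0.883] Mtool [ 1.945  1.394 -0.438] Maxis 0.048 w 9.9
tool-implied phi 0.245 twist 0.43 resid 0.004
```

View pics/w18.png

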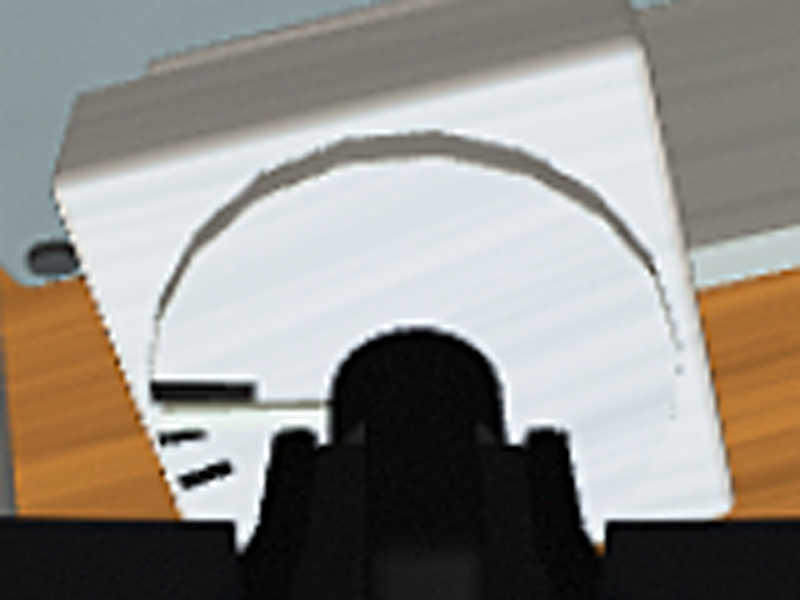

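The pointer is at about 0.40 rad, just below the mark. I add 0.045 and hold.

```bash

python3 -m crank '[{"delta_rot":[0,0,0.045],"linear":[0,0,0],"gripper":5},{"delta_rot":[0,0,0],"linear":[0,0,0],"gripper":5},{"delta_rot":[0,0,0],"linear":[0,0,0],"gripper":5},{"delta_rot":[0,0,0],"linear":[0,0,0],"gripper":5}]'
python3 look.py -.06 -.185 w19 48 1
python3 -m crank '[{"delta_rot":[0,0,0],"linear":[0,0,0],"gripper":5},{"delta_rot":[0,0,0],"linear":[0,0,0],"gripper":5},{"delta_rot":[0,0,0],"linear":[0,0,0],"gripper":5},{"delta_rot":[0,0,0],"linear":[0,0,0],"gripper":5},{"delta_rot":[0,0,0],"linear":[0,0,0],"gripper":5},{"delta_rot":[0,0,0],"linear":[0,0,0],"gripper":5},{"delta_rot":[0,0,0],"linear":[0,0,0],"gripper":5},{"delta_rot":[0,0,0],"linear":[0,0,0],"gripper":5}]'
```

```text
time_s: 26.08
tcp_pos: [0.637, -0.0217, 0.0821]
ee_rot: [[-0.586, 0.356, 0.728], [0.382, 0.913, -0.14], [-0.715, 0.197, -0.671]]
wrist_force: [-1.5, -5.1, 1.4]
gripper_width: 0.113
26.075 [ -18.6   23.2  -37.7 -162.3  -19.3   63.1] F [-1.5 -5.1  1.4] M [-1.343  2.027 -1.13 ] Mtool [ 2.369  1.15  -0.502] Maxis 0.024 w 9.8
tool-implied phi 0.295 twist 0.48 resid 0.004
time_s: 27.12
tcp_pos: [0.637, -0.0217, 0.0821]
ee_rot: [[-0.586, 0.356, 0.728], [0.382, 0.913, -0.139], [-0.715, 0.197, -0.671]]
wrist_force: [-2.4, -4.1, 0.9]
gripper_width: 0.118
```

View pics/w19.png

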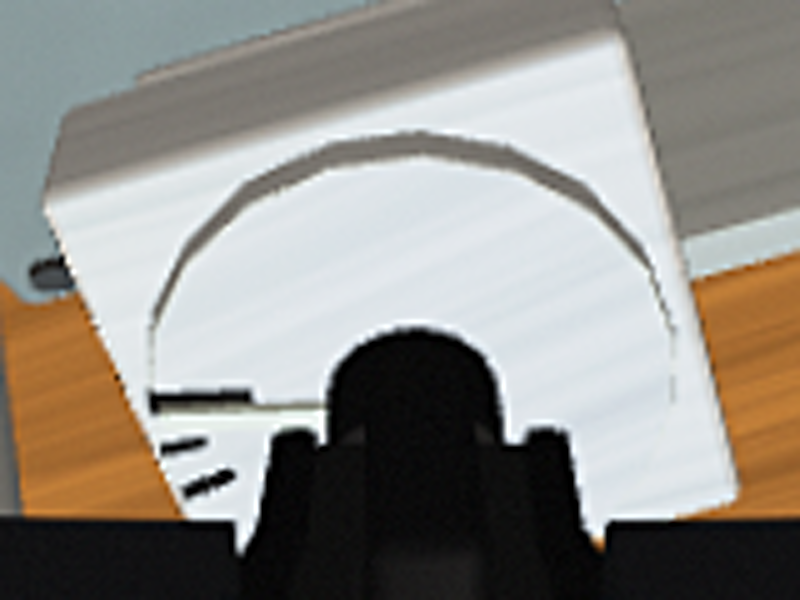

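The pointer lies on the mark at about 0.43 rad. I hold a little longer, turn back by 0.465 and release.

```bash

python3 -m crank '[{"delta_rot":[0,0,0],"linear":[0,0,0],"gripper":5},{"delta_rot":[0,0,0],"linear":[0,0,0],"gripper":5},{"delta_rot":[0,0,0],"linear":[0,0,0],"gripper":5},{"delta_rot":[0,0,0],"linear":[0,0,0],"gripper":5}]'
python3 -m crank '[{"delta_rot":[0,0,-0.055],"linear":[0,0,0],"gripper":5},{"delta_rot":[0,0,-0.06],"linear":[0,0,0],"gripper":5},{"delta_rot":[0,0,-0.06],"linear":[0,0,0],"gripper":5},{"delta_rot":[0,0,-0.06],"linear":[0,0,0],"gripper":5},{"delta_rot":[0,0,-0.06],"linear":[0,0,0],"gripper":5},{"delta_rot":[0,0,-0.06],"linear":[0,0,0],"gripper":5},{"delta_rot":[0,0,-0.06],"linear":[0,0,0],"gripper":5},{"delta_rot":[0,0,-0.05],"linear":[0,0,0],"gripper":5},{"delta_rot":[0,0,0],"linear":[0,0,0],"gripper":5}]'
python3 -m crank '[{"delta_rot":[0,0,0],"linear":[0,0,0],"gripper":25},{"delta_rot":[0,0,0],"linear":[0,0,0],"gripper":45},{"delta_rot":[0,0,0],"linear":[0,0,0],"gripper":45},{"delta_rot":[0,0,0],"linear":[0,0,0],"gripper":45}]'
python3 look.py -.06 -.185 w20 48 1
python3 -m crank '[{"delta_rot":[0,0,0],"linear":[0,0,-0.015],"gripper":45},{"delta_rot":[0,0,0],"linear":[0,0,-0.015],"gripper":45},{"delta_rot":[0.008,-0.06,0],"linear":[0.004,0,-0.03],"gripper":45},{"delta_rot":[0.008,-0.06,0],"linear":[0.003,0,-0.035],"gripper":45},{"delta_rot":[0,0,0],"linear":[0,0,-0.02],"gripper":45},{"delta_rot":[0,0,0],"linear":[0,0,0],"gripper":45}]'
python3 - <<'E'
from h import *
for n in("wrist","scene","top"):
    c=capture(n); cv2.imwrite(f"pics/end_{n}.png",c["img"])
E
```

```text
time_s: 27.62
tcp_pos: [0.637, -0.0217, 0.0821]
ee_rot: [[-0.586, 0.356, 0.728], [0.382, 0.913, -0.14], [-0.715, 0.197, -0.671]]
wrist_force: [-2.2, -5.0, 0.4]
gripper_width: 0.116
time_s: 28.75
tcp_pos: [0.6374, -0.0199, 0.0822]
ee_rot: [[-0.682, 0.054, 0.73], [-0.068, 0.988, -0.137], [-0.728, -0.143, -0.67]]
wrist_force: [1.8, 2.8, -1.0]
gripper_width: 0.116
time_s: 29.25
tcp_pos: [0.6372, -0.0212, 0.0823]
ee_rot: [[-0.682, 0.056, 0.729], [-0.068, 0.988, -0.139], [-0.728, -0.144, -0.67]]
wrist_force: [-0.5, 0.1, 0.1]
gripper_width: 0.426
29.25 [ -18.6   23.2  -37.7 -162.3  -19.3   89.7] F [-0.5  0.1  0.1] M [ 0.225  1.487 -0.016] Mtool [-0.242  1.484 -0.031] Maxis -0.002 w 37.0
tool-implied phi -0.185 twist 0.0 resid 0.002
time_s: 30.05
tcp_pos: [0.5452, -0.005, 0.1528]
ee_rot: [[-0.587, 0.068, 0.806], [-0.086, 0.986, -0.146], [-0.805, -0.155, -0.573]]
wrist_force: [0.7, 0.2, 0.8]
gripper_width: 0.452
```

View pics/w20.png

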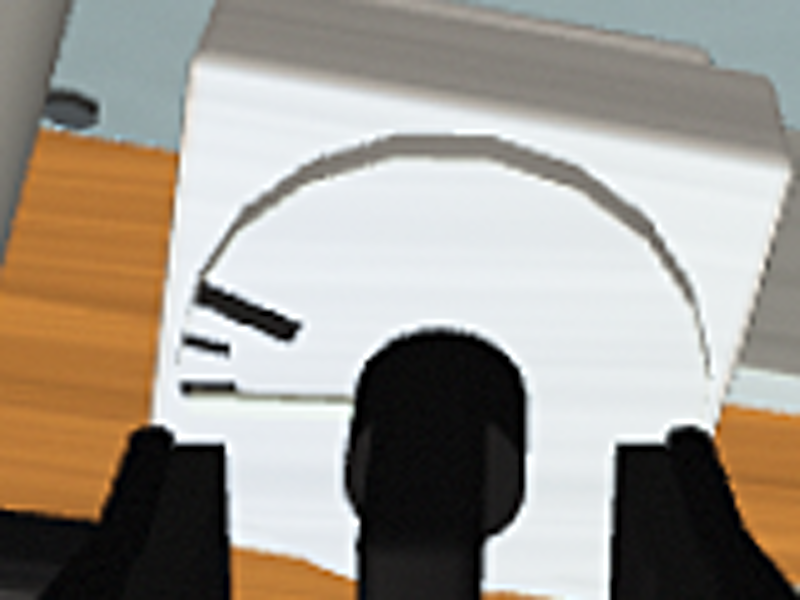

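View pics/end_wrist.png

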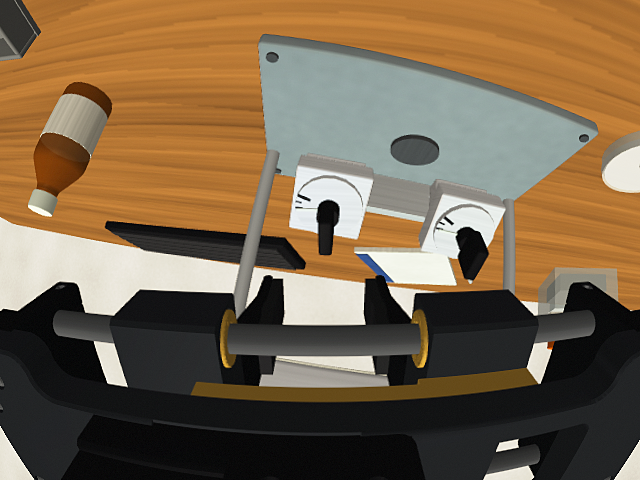

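View pics/end_scene.png

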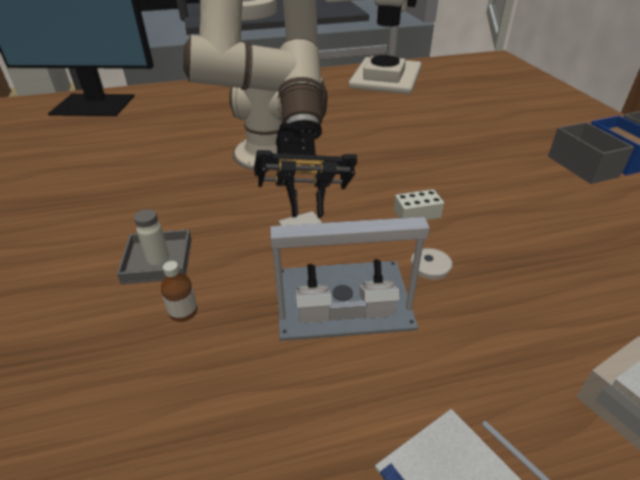

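View pics/end_top.png

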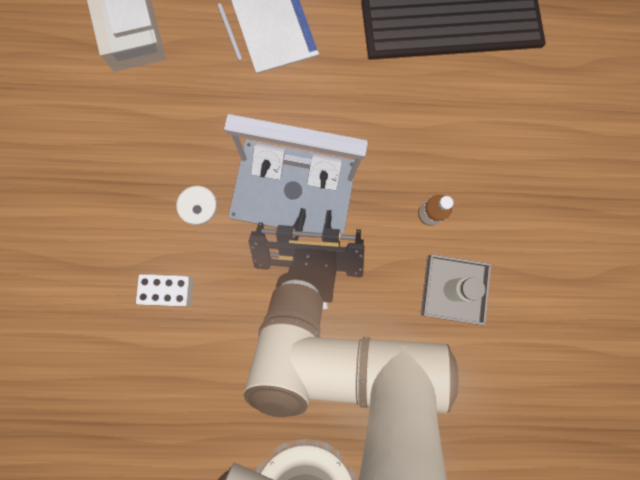

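Both pointers are on zero and the dials are unchanged. The jar stands upright in the tray at (470,290) in the top view, and the bottle, dish, rack and lamp are where they were. The hand is clear, so I hand in.

```bash
python3 -c "
from station import workorder
print(workorder.finish_job())"
```

```text
the job is handed in; nothing more can be done
None
```

The job is done and handed in at about 30 s. The jar stands upright in the grey tray, and both clamp screws held.

- **Jar:** I gripped it from above, set it down in the tray and released it. The last pictures show it upright and inside the walls.
- **Left screw:** I turned the handle until the pointer lay on the long mark, about 0.42–0.45 rad, and kept it there for about 1.7 s. I then turned it back and let go. The pointer came back to the zero tick and the dial looked unmoved.
- **Right screw:** I did the same, with the pointer at about 0.43 rad for about 1.6 s. It is also back on zero and its dial looked unmoved.
- **Other things on the desk:** the bottle, dish, rack and lamp bar are where they were in the final views. The case was partly hidden under the arm in the top view, but the scene view shows it in its place.

**Approach angle:** the hand could not lean exactly 35° along the screw axis within the joint ranges. I used 47–48° instead, with up to about 9° of sideways mismatch on the left blade. The pinch held; the jaws opened 1–2 mm during the left turn.

**Torque check:** the wrist moment was not usable for reading the torque, because clamp loads masked it. The twist readings above come from the pointer and ticks in the wrist pictures. The tool's own turn showed 0.46–0.485 rad at the holds, a few hundredths more than the pointers.

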